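# Sort inspected spindle parts into their sample trays

### The job

Clear the inspection bench: put the two ball bearings, the flanged bushing and the shaft key each into an empty bay of the tray whose end bay shows a fixed sample of its kind, one part to a bay, lying flat on the bay floor (the bushing standing on its flange like its sample). One bearing is still seated in the inspection nest: press the nest's ejector lever fully down so that the bearing rises from its pocket, then lift it out. Set the parts down rather than dropping them.

Things in the scene. Friction and masses are not known exactly. Their poses are not given: they have to be found in the camera images.
- bearing_seated: Ball bearing: steel ring 42 mm in diameter, 13 mm high, bore 15 mm, black seals, about 82 g. Origin at its centre, z along its axis. It starts in the nest's pocket, its top 1 mm proud of the block: no grip. With the lever down it is 11 mm higher, its upper 12 mm clear of the block, to be gripped across the diameter from any side.
- bearing_loose: Ball bearing: steel ring 42 mm in diameter, 13 mm high, bore 15 mm, black seals, about 82 g. Origin at its centre, z along its axis. At the start it lies flat on the bench.
- bushing: Bronze flanged bushing standing on its flange: flange 40 mm in diameter, 5 mm thick; above it a sleeve 30 mm in diameter; total height 28 mm, bore 20 mm, about 90 g. Origin: centre of the underside of the flange, z up its axis. Grip the sleeve.
- shaft_key: Steel parallel key, a bar with rounded ends lying flat: 50 mm long (its x), 18 mm wide (y), 11 mm high (z), about 75 g. Origin at its centre.
- tray_bearings: Tray, grey rims round a black floor, 80 (x) x 174 (y) mm, fixed; origin: centre of underside. Floor 3 mm thick; walls and dividers 3 mm thick, tops 8 mm above the bench. Bays in a row along y, each 74 mm long in x: two empty ones 58 mm wide, centred at y = -6 and +55 mm; the sample bay, 46 mm wide, at y = -61 mm, holds a fixed sample ball bearing, lying flat.
- tray_bushings: Tray, grey rims round a black floor, 80 (x) x 174 (y) mm, fixed; origin: centre of underside. Floor 3 mm thick; walls and dividers 3 mm thick, tops 8 mm above the bench. Bays in a row along y, each 74 mm long in x: two empty ones 58 mm wide, centred at y = -6 and +55 mm; the sample bay, 46 mm wide, at y = -61 mm, holds a fixed sample flanged bushing, upright, 31 mm tall.
- tray_keys: Tray, grey rims round a black floor, 80 (x) x 174 (y) mm, fixed; origin: centre of underside. Floor 3 mm thick; walls and dividers 3 mm thick, tops 8 mm above the bench. Bays in a row along y, each 74 mm long in x: two empty ones 58 mm wide, centred at y = -6 and +55 mm; the sample bay, 46 mm wide, at y = -61 mm, holds a fixed sample key, lying along x.
- nest: Inspection nest, fixed: dark base plate 78 (x) x 182 (y) x 6 mm, on it an aluminium block 74 x 84 mm, its flat top 40 mm above the bench. Origin: centre of the underside. The bearing's round pocket is in the block, axis at x = 0, y = +46 mm, diameter 44.5 mm, seat 28 mm above the bench. The ejector lever reaches out of the block towards -y.
- lever_pad (a point): Centre of the top of the ejector lever's black pad (30 mm in x, 24 mm along the lever, y), at x = 0, y = -76 mm in the nest's frame, 51 mm above the bench with the lever up. Axes as the nest's, tilting with the lever.
- ejector_lever (a joint): Ejector lever angle: 0 pad up (bearing seated), 0.22 rad at its stop, pad fully down: the pad, 70 mm from the pivot, has then gone about 15 mm straight down to 36 mm above the bench. Takes about 5 N on the pad. Held by friction, it stays where it is left, the bearing raised.

How it is judged:
On the way:
1. the ejector lever is pressed fully down and the seated bearing rises (value of joint ejector_lever above 0.195 rad and z of bearing_seated in the frame of nest above 0.0425 m), for 0.2 s.
At the end, for the whole second after the job is handed in: Both bearings, the key and the bushing (upright on its flange) lie flat within 0.1 rad, each on the floor of its own empty bay of the tray with its kind's sample, origin height -2 to +3 mm of resting there, at rest (under 0.02 m/s, 0.3 rad/s) (x of bearing_seated in the frame of tray_bearings between -0.03 and 0.03 m and y of bearing_seated in the frame of tray_bearings between -0.018 and 0.078 m and z of bearing_seated in the frame of tray_bearings between 0.0075 and 0.0125 m and angle between the z axis of each of bearing_seated, bearing_loose and the z axis of tray_bearings, either way round below 0.1 rad and linear speed of each of bearing_seated, bearing_loose, bushing, shaft_key below 0.02 m/s and angular speed of each of bearing_seated, bearing_loose, bushing, shaft_key below 0.3 rad/s and x of bearing_loose in the frame of tray_bearings between -0.03 and 0.03 m and y of bearing_loose in the frame of tray_bearings between -0.018 and 0.078 m and z of bearing_loose in the frame of tray_bearings between 0.0075 and 0.0125 m and x of bushing in the frame of tray_bushings between -0.03 and 0.03 m and y of bushing in the frame of tray_bushings between -0.02 and 0.078 m and z of bushing in the frame of tray_bushings between 0.001 and 0.006 m and angle between the z axis of bushing and the z axis of tray_bushings, either way round below 0.1 rad and x of shaft_key in the frame of tray_keys between -0.03 and 0.03 m and y of shaft_key in the frame of tray_keys between -0.03 and 0.078 m and z of shaft_key in the frame of tray_keys between 0.0065 and 0.0115 m and angle between the z axis of shaft_key and the z axis of tray_keys, either way round below 0.1 rad and angle between bushing's own z axis and vertical below 0.1 rad); the robot touches nothing.
It fails at once if the seated bearing is dropped or thrown: moving faster than 0.7 m/s (a fall of 25 mm) while no finger touches it (linear speed of bearing_seated above 0.7 m/s and contact force between bearing_seated and the fingers below 0.05 N).
It fails at once if the loose bearing is dropped or thrown: moving faster than 0.7 m/s (a fall of 25 mm) while no finger touches it (linear speed of bearing_loose above 0.7 m/s and contact force between bearing_loose and the fingers below 0.05 N).
It fails at once if the bushing is dropped or thrown: moving faster than 0.7 m/s (a fall of 25 mm) while no finger touches it (linear speed of bushing above 0.7 m/s and contact force between bushing and the fingers below 0.05 N).
It fails at once if the key is dropped or thrown: moving faster than 0.7 m/s (a fall of 25 mm) while no finger touches it (linear speed of shaft_key above 0.7 m/s and contact force between shaft_key and the fingers below 0.05 N).
It also fails if it takes over 109 s, if anything falls off the work surface, if the arm or the gripper's body presses on something with over 40 N, if the wrist force passes 120 N, or if a joint passes its speed limit or range.

### The arm

A 7-joint arm with a two-finger parallel gripper is mounted at the origin on the work surface. World frame = base frame: x ahead of the robot, y to its left, z up, the work surface at z = 0. Lengths are in m, angles in rad, forces in N, time in s.
With the tool pointing down it reaches from about 0.4 to 0.85 m from the base axis. Payload 10.4 kg.
Tool frame: the origin (TCP) lies at the very end of the fingers, on their centre line; the grasp point (between the pads) lies 19 mm behind it; z points along the fingers, y is the direction in which the jaws open and shut (so a half turn about z gives the same grasp; the last joint's range is limited). The gripper opens to 85 mm and grips with 20 to 120 N. Pads are 22 mm wide; open, the fingers measure 114 mm over their backs; the gripper's body (76 mm by 85 mm) begins 54 mm behind the grasp point. The pads swing forward as they close: fully open they stand 13 mm farther back than shut.
Start: joints at [-0.023, 0.332, -0.065, 1.46, 0.022, 1.35, -0.088], TCP at [0.625, 0, 0.203] pointing down, gripper open.
Joint ranges: [-2.6, 2.6], [-0.5, 2.12], [-1.47, 1.34], [0.16, 2.42], [-1.27, 4.41], [0.06, 2.06], [-2.6, 2.6]. Speed limits (rad/s): [2.22, 2.22, 2.79, 2.79, 3.14, 3.14, 3.14].

### API

Orientations are given as a unit quaternion [x, y, z, w].
In Python, from workcell import manip gives the robot as it stands.
- The arm moves only by the tool arm_command, never from a script. Its arguments are lists of equal length, an entry for each row: "slide": the shift along the tool's x, y, z in mm, a list of three; "turn": the turn about the tool's z in degrees; "grip": the closure, from 0 (fully open) to 1 (shut). In form: {"slide": [[tx, ty, tz], ...], "turn": [turn, ...], "grip": [grip, ...]}. A call has 1 to 10 rows; each row shifts and turns the commanded pose from where the row before left it, along the tool's axes as they then stand; what a row does not reach is not made up. A row lasts 1/12 s, in which the tool goes at most 41.7 mm and 7.16 degrees, less where a joint would pass 70% of its speed; a pose out of reach is approached as far as the arm can. A call with a gripper value outside its range is refused whole. The fingers move at their own pace and stop on an object; "newtons" is the grip in N (left out, the last holds). Time passes only in rows, so rows that do not move let the fingers close. It gives the time, the measured TCP pose, the force and the opening at its end, in the units of the state.
- manip.get_obs(): the state, without advancing time (a new reading comes with each control period).
- manip.camera(name): name is "scene" or "side" or "wrist"; returns the picture (400x640x3 uint8, blue, green, red); there is no depth.
- manip.camera_info(name): a dict with "fx", "fy", "cx", "cy" (pixels), "dist_coeffs" ([k1, k2, p1, p2, k3] as OpenCV has them; the pictures are not rectified), "rvec" (rotation vector, rad) and "tvec" (3), from world to camera coordinates, as OpenCV has them. Camera axes: x right, y down, z forward; pixel columns grow to the right and rows downward; lengths in m; the calibration is good to about 2 mm. A picture is of the moment at which its call begins: read the wrist's pose just before it. camera_info takes no time and is no camera call; for the wrist camera it gives the pose at the moment of the call.
- manip.hand_in(): hands the job in, once; it reports no verdict.
Trained networks look in the newest picture that a camera, given by its name, has taken for a name from the list of things; names that differ only in an ending like _2 or _b are one class to them, and where a whole thing is asked for, a point or a joint stands for the part that bears it (a point fixed in the world has none). Each returns a list of dicts, best first, with "score" (0 to 1); they miss things now and then, are a little off and sometimes report something else, mostly with a low value. They report only what shows in the picture. A call takes as long as a camera call.
- manip.cut_out(target, camera): "pixels" (400x640 bool, what is visible of it).
- manip.tip_of(target, camera): "xyz" ([x, y, z] in m, in the coordinates of the camera as it stood for that picture, good to about 4 mm: a listed point, or the origin of a listed thing).
The state is a dict: "clock": time; "joint_pos": joint angles; "joint_velocities": joint speeds; "tau": joint torques, N m; "position": TCP position; "ee_rot": TCP orientation; "ft_force": force on the tool from outside, world axes, zero at the start; "torque": the same for the moment, N m; "grip_width": opening from 0.0 (shut) to 1.0 (fully open).
Only numpy, scipy, OpenCV 4.12 (cv2) and the standard library are available. Lean on these libraries where they do the work, as an engineer would, in place of code of your own. Each camera call takes 0.05 s, during which the arm holds its last target.

## Working session

There is one attempt and no reset: what is moved stays moved. The work goes in short steps, Python scripts to look and compute and a tool call to move; the robot and the scene stay as the last step left them, time stands still between calls to the robot, and variables do not carry over. Pictures are saved under pics/ and viewed, and the job is handed in when it is done.

Besides the shell and the picture viewer there is one more tool, called after "Request:" by a JSON object that holds its "op" and its "data". arm_command: Moves the arm, as the interface text tells. Its arguments: {"type":"object","properties":{"slide":{"type":"array","items":{"type":"array","items":{"type":"number"}}},"turn":{"type":"array","items":{"type":"number"}},"grip":{"type":"array","items":{"type":"number"}},"newtons":{"type":"number"}},"required":["slide","turn","grip"]}

```bash
ls; mkdir -p pics
python3 - <<'E'
from workcell import manip
import cv2
o=manip.get_obs();print(o)
for c in("scene","side","wrist"):
    im=manip.camera(c);cv2.imwrite(f"pics/{c}0.png",im)
    print(c,manip.camera_info(c))
E
```

```text
pics
{'clock': 0.0, 'joint_pos': array([-0.02259546,  0.33287033, -0.06468127,  1.46093315,  0.02161343,
        1.34991596, -0.08849197]), 'joint_velocities': array([-9.31855299e-04, -6.42849587e-04,  9.74436999e-05, -8.55467570e-05,
       -8.31361916e-04, -1.37831986e-04, -2.85586164e-04]), 'tau': array([ 4.98105128e-04, -6.25449800e+01,  4.97091911e-02, -3.91610491e+01,
        1.63588714e-02,  9.83294769e-03, -6.01235030e-06]), 'position': array([ 6.24582361e-01, -2.67401995e-05,  2.02020791e-01]), 'ee_rot': array([ 7.07103226e-01,  7.07109975e-01, -5.35470533e-04, -4.74562470e-04]), 'ft_force': array([ 0.22984402,  0.31127531, -0.72851509]), 'torque': array([-0.0286356 , -0.01703824,  0.00025451]), 'grip_width': 0.9956837901625208}
scene {'fx': 516.0712186697696, 'fy': 516.0712186697696, 'cx': 314.1516117328153, 'cy': 205.4357834859514, 'dist_coeffs': array([-0.06460326,  0.        ,  0.        ,  0.        ,  0.        ]), 'rvec': array([ 1.48345176,  2.00226196, -0.93016678]), 'tvec': array([ 0.13513668, -0.30278288,  1.54835059])}
side {'fx': 456.9032977522352, 'fy': 456.9032977522352, 'cx': 318.0038831298237, 'cy': 187.7476876165949, 'dist_coeffs': array([0.04247029, 0.        , 0.        , 0.        , 0.        ]), 'rvec': array([ 1.93683782, -0.87710157,  0.47555841]), 'tvec': array([-0.33950486,  0.29023426,  0.65999271])}
wrist {'fx': 316.6376745549445, 'fy': 316.6376745549445, 'cx': 322.32557490903395, 'cy': 198.8999158875685, 'dist_coeffs': array([0.01845798, 0.        , 0.        , 0.        , 0.        ]), 'rvec': array([-2.83289948e+00,  8.36140245e-04,  6.71793423e-04]), 'tvec': array([-0.62591203, -0.03992461,  0.37975319])}
```

View pics/scene0.png

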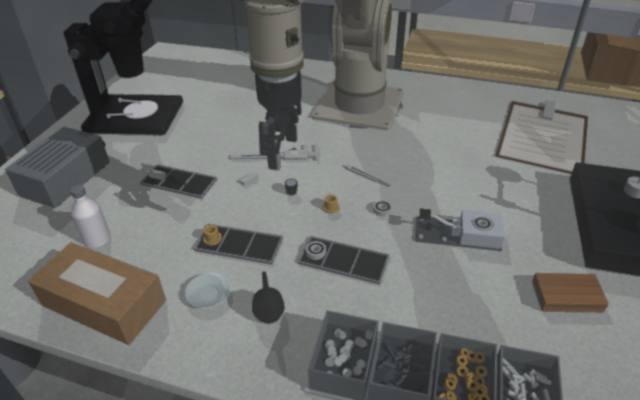

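View pics/side0.png

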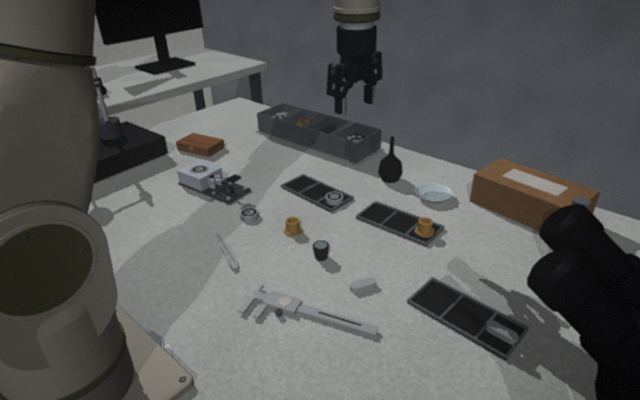

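View pics/wrist0.png

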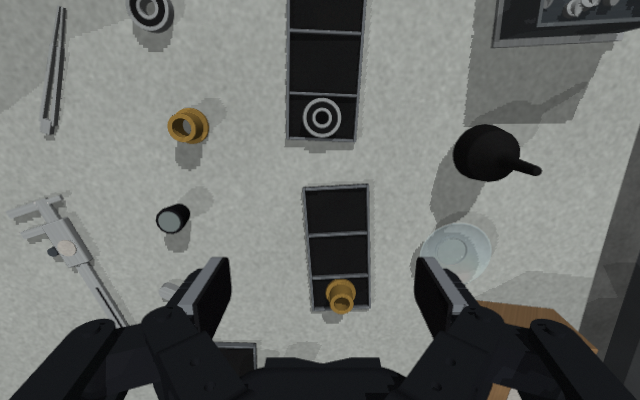

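The pictures show all parts. In the scene view the nest is at (460,230), the loose bearing at (382,208), the bushing at (331,203) and the key at (248,180). The trays are at (342,258) bearings, (238,243) bushings and (178,181) keys.

```bash
cat > h.py <<'E'
from workcell import manip
import numpy as np, cv2
def cam(c):
    i=manip.camera_info(c);K=np.array([[i['fx'],0,i['cx']],[0,i['fy'],i['cy']],[0,0,1]])
    R=cv2.Rodrigues(np.array(i['rvec']))[0];return K,np.array(i['dist_coeffs']),R,np.array(i['tvec'])
def ray(c,uv,z,C=None):
    K,d,R,t=C or cam(c)
    n=cv2.undistortPoints(np.array(uv,float).reshape(-1,1,2),K,d).reshape(-1,2)
    D=np.c_[n,np.ones(len(n))]@R; o=-R.T@t
    return o+D*((z-o[2])/D[:,2])[:,None]
def proj(c,P,C=None):
    K,d,R,t=C or cam(c)
    return cv2.projectPoints(np.array(P,float).reshape(-1,3),cv2.Rodrigues(R)[0],t,K,d)[0].reshape(-1,2)
def shoot(c,name=None):
    C=cam(c);im=manip.camera(c)
    if name: cv2.imwrite(f"pics/{name}.png",im)
    return im,C
def tips(t,c,C):
    K,d,R,tv=C
    return [(round(r['score'],2),R.T@(np.array(r['xyz'])-tv)) for r in manip.tip_of(t,c)]
E
python3 - <<'E'
from h import *
np.set_printoptions(precision=4,suppress=True)
T=['bearing_seated','bearing_loose','bushing','shaft_key','tray_bearings','tray_bushings','tray_keys','nest','lever_pad']
for c in("scene","side","wrist"):
    im,C=shoot(c)
    for t in T:
        for s,p in tips(t,c,C)[:4]: print(c,t,s,p)
print(manip.get_obs()['clock'])
E
```

```text
scene bearing_seated 0.49 [0.478  0.3833 0.0414]
scene bearing_loose 0.68 [0.448  0.1624 0.0101]
scene bearing_loose 0.54 [0.4762 0.3847 0.0391]
scene shaft_key 0.49 [ 0.4305 -0.1792  0.0026]
scene tray_bearings 0.84 [ 0.63    0.1155 -0.0006]
scene tray_bearings 0.27 [0.4768 0.3806 0.0378]
scene tray_bearings 0.27 [ 0.4324 -0.1759  0.0033]
scene tray_keys 0.88 [ 0.4852 -0.3445 -0.0002]
scene tray_keys 0.3 [0.4761 0.3813 0.0387]
scene nest 0.64 [ 0.4799  0.3343 -0.0005]
scene lever_pad 0.66 [0.4887 0.2627 0.0514]
side bearing_seated 0.4 [0.4738 0.3793 0.0311]
side bearing_loose 0.67 [0.4522 0.1609 0.0126]
side bushing 0.69 [ 0.4691  0.0474 -0.0007]
side bushing 0.62 [0.4814 0.337  0.0042]
side shaft_key 0.74 [ 0.4285 -0.1772  0.0103]
side tray_bearings 0.6 [0.6278 0.1167 0.0006]
side tray_bushings 0.63 [ 0.6439 -0.1146  0.0006]
side tray_bushings 0.42 [0.4917 0.2595 0.0491]
side tray_keys 0.9 [ 0.4858 -0.3444 -0.0017]
side nest 0.88 [0.4803 0.3363 0.0031]
side nest 0.15 [0.4875 0.2615 0.0502]
side lever_pad 0.49 [0.4898 0.2621 0.0469]
wrist bearing_loose 0.86 [0.4464 0.1604 0.0065]
wrist bushing 0.96 [0.4707 0.0496 0.002 ]
wrist shaft_key 0.72 [ 0.4335 -0.1771  0.0042]
wrist tray_bearings 0.67 [0.6255 0.1201 0.    ]
wrist tray_bushings 0.96 [ 0.6418 -0.1129  0.0018]
1.65
```

Run:
```python
from h import *
np.set_printoptions(precision=4,suppress=True)
T={'tray_bearings':.008,'tray_bushings':.008,'tray_keys':.008,'shaft_key':.008,'bearing_loose':.01,'nest':.006,'lever_pad':.05}
for c in("scene","side","wrist"):
    im,C=shoot(c)
    for t,z in T.items():
        for r in manip.cut_out(t,c)[:2]:
            m=r['pixels'].astype(np.uint8)
            cs=max(cv2.findContours(m,0,2)[0],key=cv2.contourArea).reshape(-1,2)
            P=ray(c,cs,z,C)[:,:2]
            b=cv2.minAreaRect((P*1000).astype(np.float32))
            print(c,t,round(r['score'],2),m.sum(),"ctr",np.round(b[0],1),"size",np.round(b[1],1),"ang",round(b[2],1))
```

```text
scene tray_bearings 0.85 2655 ctr [629.8 119.1] size [176.3  89.7] ang 87.5
scene tray_bushings 0.57 2329 ctr [ 648.7 -107.6] size [ 86.7 178.2] ang 3.7
scene tray_keys 0.88 1625 ctr [ 489.5 -342. ] size [186.7  91.5] ang 88.8
scene shaft_key 0.65 148 ctr [ 433.9 -173.7] size [31. 54.] ang 66.6
scene shaft_key 0.51 2372 ctr [ 649.1 -108.9] size [ 87.7 179.9] ang 3.8
scene bearing_loose 0.67 218 ctr [452.5 163.2] size [52.8 36.5] ang 11.1
scene nest 0.91 2740 ctr [464.5 338.8] size [125.7 192.1] ang 8.3
scene lever_pad 0.76 201 ctr [495.3 286.3] size [78.  34.7] ang 83.5
side tray_bearings 0.82 1353 ctr [625.5 113. ] size [183.1  92.6] ang 88.3
side tray_bushings 0.7 2029 ctr [ 646.  -112.4] size [ 99.9 181.5] ang 4.5
side tray_keys 0.92 4345 ctr [ 483.8 -346.5] size [176.2  90.4] ang 88.2
side shaft_key 0.51 321 ctr [ 431.7 -178.2] size [31.5 54.4] ang 63.2
side bearing_loose 0.48 221 ctr [449.  160.2] size [59.9 38.6] ang 48.8
side nest 0.9 1664 ctr [497.3 361.9] size [125.1 245.7] ang 3.6
side lever_pad 0.43 1332 ctr [572.3  64.7] size [170.7  82.5] ang 87.6
wrist tray_bearings 0.67 10508 ctr [626.8 100.5] size [141.9  81. ] ang 88.0
wrist tray_bearings 0.47 7943 ctr [ 646.5 -112.7] size [ 81.7 183. ] ang 3.5
wrist tray_bushings 0.96 7842 ctr [ 645.9 -112.7] size [ 82.  182.7] ang 2.0
wrist tray_keys 0.77 975 ctr [ 502.5 -281.4] size [61.3 57.6] ang 87.5
wrist shaft_key 0.76 243 ctr [ 420.  -167.2] size [27.1 19.7] ang 54.5
wrist bearing_loose 0.64 1147 ctr [452.9 154.6] size [45.8 28.3] ang 0.6
```

Request:
{"op": "arm_command", "data": {"slide": [[26,-19,0],[26,-19,0],[26,-19,0],[26,-19,0],[26,-19,0],[26,-19,0],[26,-19,0],[0,0,0]], "turn": [0,0,0,0,0,0,0,0], "grip": [1,1,1,1,1,1,1,1], "newtons": 40}}

```text
clock: 3.52
position: [0.4884, 0.1883, 0.2033]
ee_rot: [0.704, 0.71, 0.001, -0.001]
ft_force: [-0.5, -0.1, 0.2]
grip_width: 0.0
```

Run:
```python
from h import *
np.set_printoptions(precision=4,suppress=True)
print(manip.get_obs())
im,C=shoot("wrist","w1")
for t in ['nest','lever_pad','bearing_seated','bearing_loose']:
    for s,p in tips(t,"wrist",C)[:3]: print(t,s,p)
print(-C[2].T@C[3])
```

```text
{'clock': 3.5167, 'joint_pos': array([-0.2512,  0.1195, -0.2189,  1.7186,  0.0246,  1.3057, -0.4666]), 'joint_velocities': array([ 0.043 ,  0.0249,  0.0743, -0.0304,  0.0272,  0.0001,  0.091 ]), 'tau': array([  1.6783, -47.8216,   1.3636, -37.6323,   0.5476,   0.072 ,
        -1.3528]), 'position': array([0.4884, 0.1883, 0.2033]), 'ee_rot': array([ 0.7042,  0.71  ,  0.0007, -0.0009]), 'ft_force': array([-0.4513, -0.0826,  0.1515]), 'torque': array([ 0.0358, -0.039 ,  0.01  ]), 'grip_width': 3.8015980178769416e-05}
nest 0.83 [ 0.4832  0.3375 -0.0017]
lever_pad 0.59 [0.4933 0.2595 0.0539]
bearing_loose 0.69 [0.4488 0.1608 0.0055]
[0.489  0.2648 0.375 ]
```

View pics/w1.png

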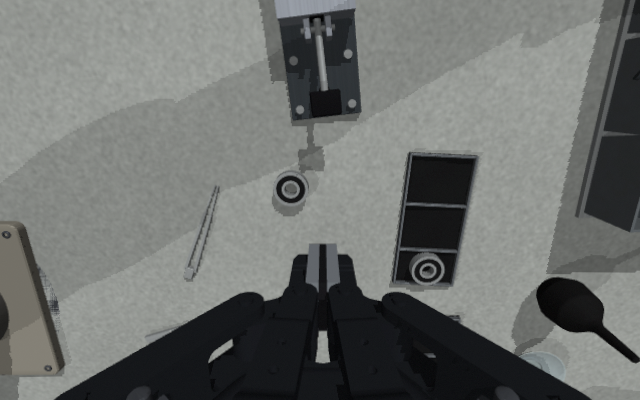

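The pad shows at (326,102), the base plate's lower edge runs from (292,124) to (360,117), and the loose bearing is at (291,188).

Run:
```python
from h import *
np.set_printoptions(precision=4,suppress=True)
C=cam("wrist")
print("pad",ray("wrist",[[310,92],[340,90],[342,114],[312,117],[326,103]],.051,C))
print("plate corners",ray("wrist",[[292,124],[361,117]],.006,C))
print("loose bearing top",ray("wrist",[[291,188]],.013,C))
```

```text
pad [[0.4824 0.263  0.051 ]
 [0.5113 0.2648 0.051 ]
 [0.5137 0.2425 0.051 ]
 [0.484  0.2397 0.051 ]
 [0.4979 0.2529 0.051 ]]
plate corners [[0.4599 0.2295 0.006 ]
 [0.5378 0.237  0.006 ]]
loose bearing top [[0.457  0.1562 0.013 ]]
```

Run:
```python
from h import *
np.set_printoptions(precision=4,suppress=True)
print(manip.get_obs()['position'],manip.get_obs()['ee_rot'])
im,C=shoot("wrist","w2")
for t in ['nest','lever_pad','bearing_loose','tray_bearings']:
    for s,p in tips(t,"wrist",C)[:1]: print(t,s,p)
print(manip.get_obs()['position'])
for t,z in [('lever_pad',.051),('nest',.006),('bearing_loose',.013),('tray_bearings',.008)]:
    m=manip.cut_out(t,'wrist')
    if not m: print(t,'none');continue
    m=m[0]['pixels'].astype(np.uint8)
    cs=max(cv2.findContours(m,0,2)[0],key=cv2.contourArea).reshape(-1,2)
    b=cv2.minAreaRect((ray('wrist',cs,z,C)[:,:2]*1000).astype(np.float32)); print(t,b,cs.min(0),cs.max(0))
```

```text
[0.4927 0.1809 0.2028] [ 0.7077  0.7065 -0.      0.0002]
nest 0.67 [ 0.4811  0.335  -0.0003]
lever_pad 0.91 [0.4942 0.2598 0.0539]
bearing_loose 0.71 [0.4476 0.1614 0.0076]
tray_bearings 0.84 [ 0.625   0.1218 -0.0015]
[0.4923 0.1815 0.2027]
lever_pad ((489.528076171875, 291.1054382324219), (29.867889404296875, 85.96478271484375), 5.5750298500061035) [305   8] [336 109]
nest ((486.0128173828125, 301.122314453125), (80.48834991455078, 110.8866195678711), 6.848820686340332) [268   0] [355 112]
bearing_loose ((453.39947509765625, 163.39730834960938), (44.775230407714844, 42.45403289794922), 44.115779876708984) [268 164] [305 200]
tray_bearings ((626.7200927734375, 117.42435455322266), (176.05763244628906, 82.72945404052734), 87.21347045898438) [390 144] [475 279]
```

View pics/w2.png

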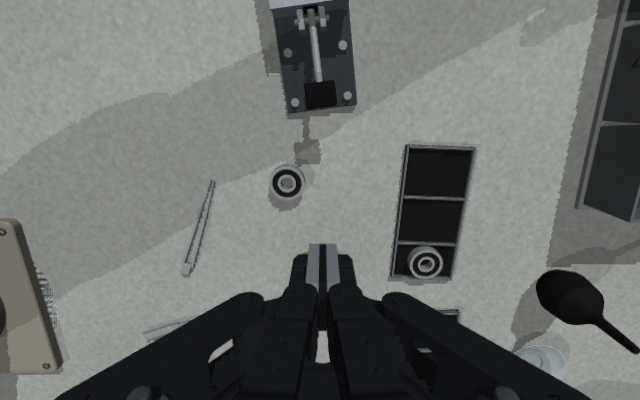

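Run:
```python
from h import *
np.set_printoptions(precision=4,suppress=True)
im,C=shoot("wrist")
print(manip.get_obs()['position'])
print("pad",ray("wrist",[[305,84],[334,81],[336,106],[305,109]],.051,C).mean(0))
print("bearing top",ray("wrist",[[288,182]],.013,C))
```

```text
[0.492  0.1819 0.2028]
pad [0.4913 0.2612 0.051 ]
bearing top [[0.4531 0.1646 0.013 ]]
```

Request:
{"op": "arm_command", "data": {"slide": [[27,-1,0],[26,-1,0],[26,0,20],[0,0,30],[0,0,30],[0,0,30],[0,0,25],[0,0,5],[0,0,0],[0,0,0]], "turn": [0,0,0,0,0,0,0,0,0,0], "grip": [1,1,1,1,1,1,1,1,1,1]}}

```text
clock: 5.1
position: [0.4906, 0.2614, 0.0641]
ee_rot: [0.707, 0.707, 0.001, 0.0]
ft_force: [-0.2, -0.0, 1.0]
grip_width: -0.001
```

Run:
```python
from h import *
np.set_printoptions(precision=4,suppress=True)
o=manip.get_obs();print(o['position'],o['ee_rot'],o['ft_force'])
im,C=shoot("wrist","w3")
im2,C=shoot("side","s3")
cv2.imwrite("pics/s3z.png",cv2.resize(im2[120:260,130:330],None,fx=4,fy=4))
```

```text
[0.4906 0.2614 0.0641] [0.7071 0.7071 0.0006 0.0001] [-0.1505 -0.0487  0.9598]
```

View pics/w3.png

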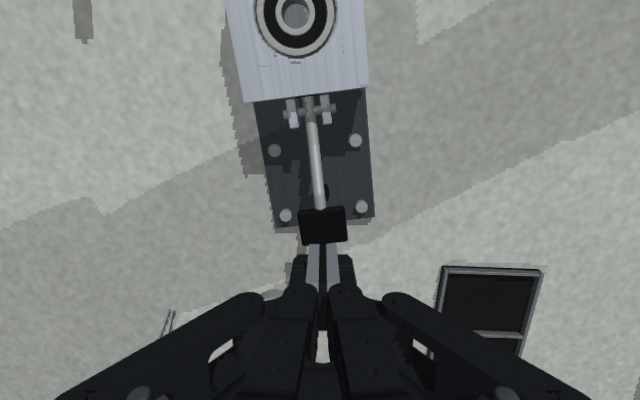

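View pics/s3z.png

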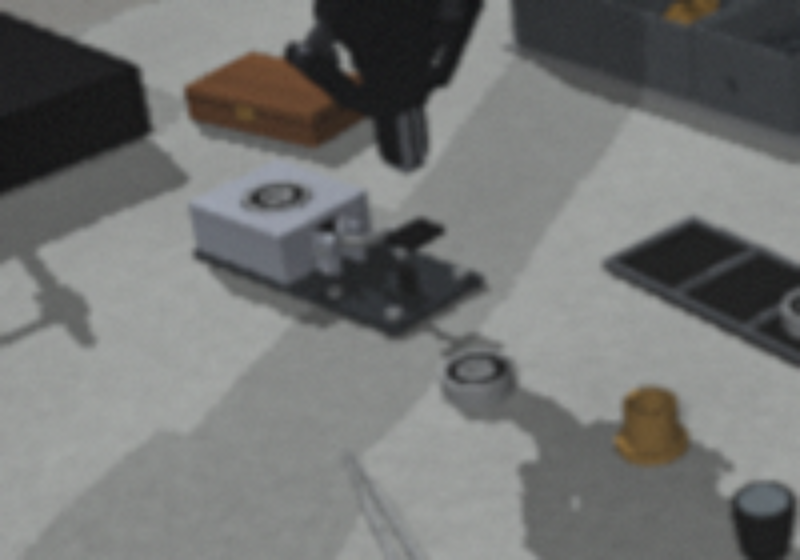

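Run:
```python
from h import *
np.set_printoptions(precision=4,suppress=True)
P=[[.4906,.2614,.0641],[.490,.261,.051],[.490,.261,.0]]
for c,o in (("side",(130,120)),):
    q=proj(c,P);print(c,q,(q-o)*4)
print(proj("wrist",P))
C=cam("wrist")
q=np.array([[299,210],[345,206],[347,240],[301,244]])
print(ray("wrist",q,.051,C), ray("wrist",q,.051,C).mean(0))
im,C=shoot("side"); print(tips("lever_pad","side",C)[:2])
im,C=shoot("wrist"); print(tips("lever_pad","wrist",C)[:2],tips("nest","wrist",C)[:2],tips("bearing_seated","wrist",C)[:2])
print("bearing",ray("wrist",[[296,14]],.041,C))
```

```text
side [[231.8724 172.6585]
 [232.4321 177.6152]
 [234.8941 195.832 ]] [[407.4896 210.6339]
 [409.7285 230.4609]
 [419.5763 303.3279]]
[[319.0813 234.8095]
 [318.2658 226.8843]
 [318.8358 201.7892]]
[[0.4781 0.2723 0.051 ]
 [0.5066 0.2749 0.051 ]
 [0.5084 0.2519 0.051 ]
 [0.4788 0.2491 0.051 ]] [0.493  0.2621 0.051 ]
[(0.65, array([0.4913, 0.2634, 0.0472]))]
[(0.93, array([0.4923, 0.2651, 0.0519]))] [(0.64, array([ 0.4841,  0.3376, -0.0016]))] [(0.85, array([0.4768, 0.3813, 0.0351]))]
bearing [[0.4782 0.3816 0.041 ]]
```

Run:
```python
from h import *
im,C=shoot("side")
o=manip.get_obs();print(o['position'],o['ft_force'])
z=cv2.resize(im[120:195,195:295],None,fx=8,fy=8,interpolation=cv2.INTER_NEAREST)
z=np.clip(z.astype(float)*1.8,0,255).astype(np.uint8)
for p,col in (((.4906,.2614,.0641),(0,0,255)),((.4906,.2614,.0841),(0,255,0)),((.4906,.2614,.1041),(255,0,0))):
    q=(proj("side",[p],C)[0]-(195,120))*8;cv2.circle(z,tuple(int(v) for v in q),5,col,-1)
cv2.imwrite("pics/s4.png",z)
im,C=shoot("scene")
z=cv2.resize(im[160:260,350:500],None,fx=5,fy=5,interpolation=cv2.INTER_NEAREST)
for p,col in (((.4906,.2614,.0641),(0,0,255)),((.4906,.2614,.0841),(0,255,0)),((.490,.261,.051),(255,0,0))):
    q=(proj("scene",[p],C)[0]-(350,160))*5;cv2.circle(z,tuple(int(v) for v in q),5,col,-1)
cv2.imwrite("pics/c4.png",z)
```

```text
[0.49018979 0.2610851  0.06320499] [ 0.69105833 -0.06562399 -0.48106134]
```

View pics/s4.png

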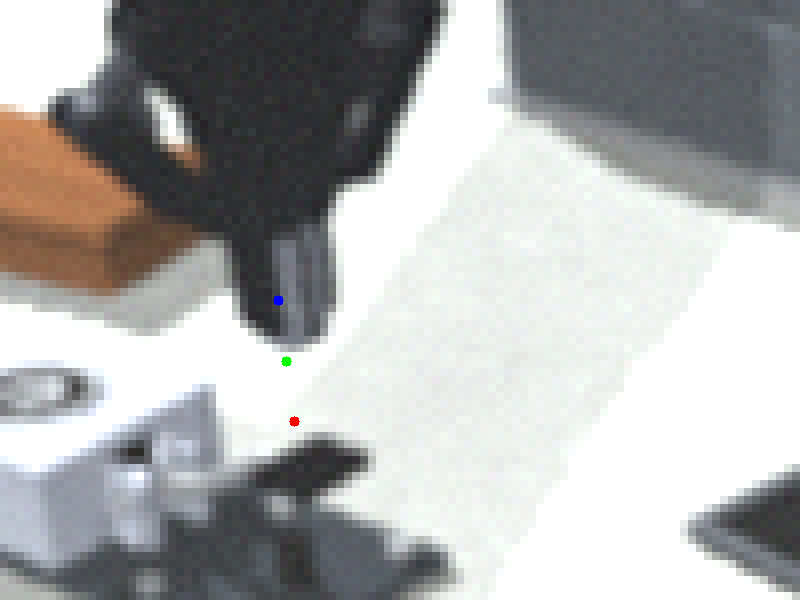

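View pics/c4.png

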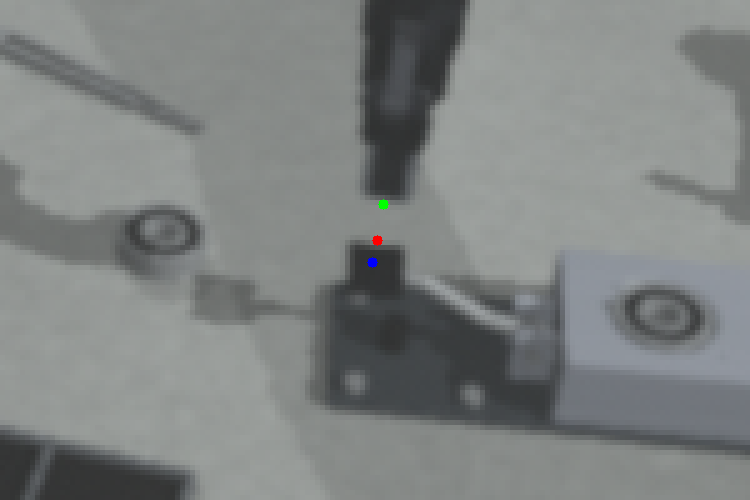

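In both views the fingertips end about 20 mm above the projected TCP. I'll find out by contact, going down slowly.

Request:
{"op": "arm_command", "data": {"slide": [[0,0,4],[0,0,4],[0,0,4],[0,0,2],[0,0,0]], "turn": [0,0,0,0,0], "grip": [1,1,1,1,1]}}

```text
clock: 6.02
position: [0.4896, 0.2608, 0.048]
ee_rot: [0.707, 0.707, -0.001, -0.0]
ft_force: [-0.1, -0.5, 0.3]
grip_width: 0.002
```

Request:
{"op": "arm_command", "data": {"slide": [[0,0,2],[0,0,2],[0,0,2],[0,0,0]], "turn": [0,0,0,0], "grip": [1,1,1,1]}}

```text
clock: 6.35
position: [0.4898, 0.2609, 0.0424]
ee_rot: [0.707, 0.707, -0.0, -0.0]
ft_force: [0.4, 0.8, 0.5]
grip_width: 0.003
```

Run:
```python
from h import *
im,C=shoot("side")
o=manip.get_obs();print(o['position'],o['ft_force'])
z=cv2.resize(im[120:195,195:295],None,fx=8,fy=8,interpolation=cv2.INTER_NEAREST)
z=np.clip(z.astype(float)*1.8,0,255).astype(np.uint8)
cv2.imwrite("pics/s5.png",z)
```

```text
[0.4898898  0.26095265 0.04261119] [ 1.15909201 -1.0925345  -0.36243196]
```

View pics/s5.png

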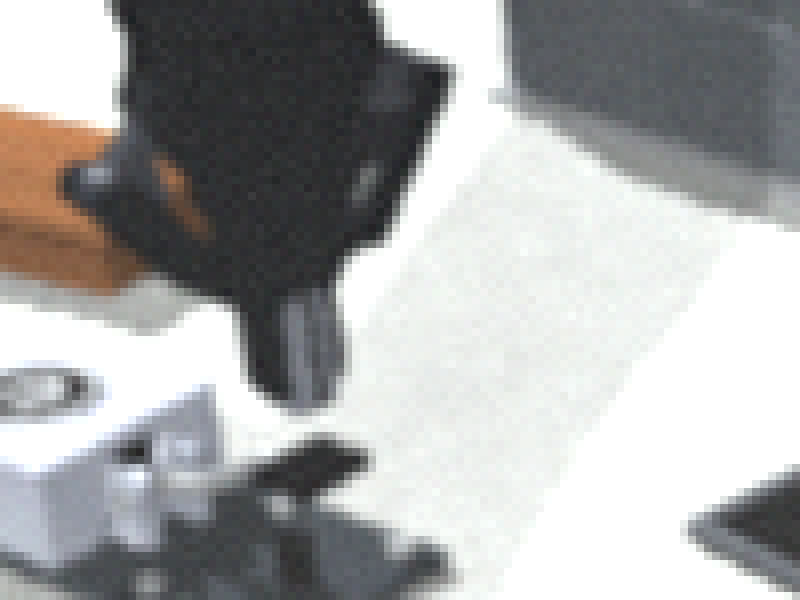

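The pad is untouched and there is no force at TCP z = 0.0426, so the reported TCP really lies ahead of the fingertips. I'll keep going to find the contact height.

Request:
{"op": "arm_command", "data": {"slide": [[0,0,2],[0,0,2],[0,0,2],[0,0,0]], "turn": [0,0,0,0], "grip": [1,1,1,1]}}

```text
clock: 6.73
position: [0.4898, 0.2609, 0.0363]
ee_rot: [0.707, 0.707, -0.0, -0.0]
ft_force: [-0.2, -0.0, 0.4]
grip_width: 0.003
```

Request:
{"op": "arm_command", "data": {"slide": [[0,0,2],[0,0,2],[0,0,0]], "turn": [0,0,0], "grip": [1,1,1]}}

```text
clock: 6.98
position: [0.4898, 0.2609, 0.0324]
ee_rot: [0.707, 0.707, -0.0, -0.0]
ft_force: [-0.5, -0.2, 0.2]
grip_width: 0.002
```

Request:
{"op": "arm_command", "data": {"slide": [[0,0,2],[0,0,2],[0,0,0]], "turn": [0,0,0], "grip": [1,1,1]}}

```text
clock: 7.23
position: [0.4898, 0.2609, 0.0284]
ee_rot: [0.707, 0.707, -0.0, -0.0]
ft_force: [0.0, -0.2, -0.7]
grip_width: 0.003
```

Request:
{"op": "arm_command", "data": {"slide": [[0,0,2],[0,0,0]], "turn": [0,0], "grip": [1,1]}}

```text
clock: 7.4
position: [0.4899, 0.2609, 0.0265]
ee_rot: [0.707, 0.707, -0.0, -0.0]
ft_force: [-0.2, -0.5, -0.4]
grip_width: 0.003
```

Request:
{"op": "arm_command", "data": {"slide": [[0,0,2],[0,0,0]], "turn": [0,0], "grip": [1,1]}}

```text
clock: 7.57
position: [0.4899, 0.2609, 0.0245]
ee_rot: [0.707, 0.707, -0.0, -0.0]
ft_force: [0.1, 0.1, -0.1]
grip_width: -0.005
```

Run:
```python
from h import *
im,C=shoot("side")
o=manip.get_obs();print(o['position'],o['ft_force'])
z=cv2.resize(im[120:195,195:295],None,fx=8,fy=8,interpolation=cv2.INTER_NEAREST)
z=np.clip(z.astype(float)*1.8,0,255).astype(np.uint8)
cv2.imwrite("pics/s6.png",z)
```

```text
[0.48993411 0.26096216 0.02464982] [-0.1115648  -0.01999345  0.22492328]
```

View pics/s6.png

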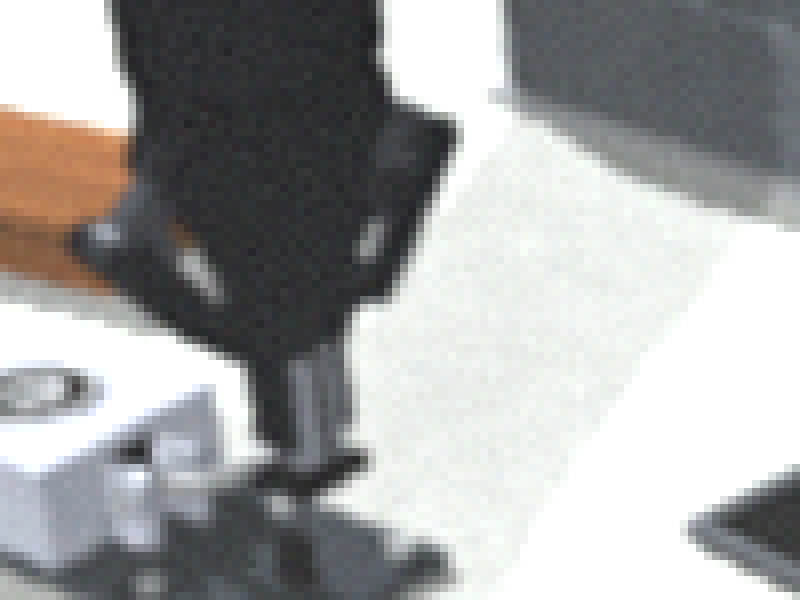

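Request:
{"op": "arm_command", "data": {"slide": [[0,0,2],[0,0,0]], "turn": [0,0], "grip": [1,1]}}

```text
clock: 7.78
position: [0.4901, 0.2611, 0.0227]
ee_rot: [0.707, 0.707, 0.0, 0.0]
ft_force: [0.7, 0.0, 0.4]
grip_width: 0.001
```

Request:
{"op": "arm_command", "data": {"slide": [[0,0,2],[0,0,0]], "turn": [0,0], "grip": [1,1]}}

```text
clock: 7.95
position: [0.4903, 0.2604, 0.0208]
ee_rot: [0.707, 0.707, -0.0, 0.0]
ft_force: [-0.5, -1.2, 2.4]
grip_width: 0.005
```

Request:
{"op": "arm_command", "data": {"slide": [[0,0,2],[0,0,0]], "turn": [0,0], "grip": [1,1]}}

```text
clock: 8.12
position: [0.4905, 0.2601, 0.0189]
ee_rot: [0.707, 0.707, -0.0, 0.001]
ft_force: [-0.3, -3.3, 2.7]
grip_width: -0.001
```

Request:
{"op": "arm_command", "data": {"slide": [[0,0,2],[0,0,2],[0,0,2],[0,0,0]], "turn": [0,0,0,0], "grip": [1,1,1,1]}}

```text
clock: 8.45
position: [0.4907, 0.2595, 0.0128]
ee_rot: [0.708, 0.707, -0.0, 0.001]
ft_force: [0.6, -4.2, 3.0]
grip_width: -0.003
```

Request:
{"op": "arm_command", "data": {"slide": [[0,0,2],[0,0,2],[0,0,0]], "turn": [0,0,0], "grip": [1,1,1]}}

```text
clock: 8.7
position: [0.4908, 0.2593, 0.0088]
ee_rot: [0.708, 0.707, -0.0, 0.001]
ft_force: [0.6, -5.3, 4.7]
grip_width: 0.0
```

Request:
{"op": "arm_command", "data": {"slide": [[0,0,2],[0,0,0]], "turn": [0,0], "grip": [1,1]}}

```text
clock: 8.87
position: [0.491, 0.2595, 0.0081]
ee_rot: [0.708, 0.707, -0.0, 0.001]
ft_force: [-4.4, -9.6, 17.6]
grip_width: 0.001
```

Request:
{"op": "arm_command", "data": {"slide": [[0,0,1],[0,0,0],[0,0,0]], "turn": [0,0,0], "grip": [1,1,1]}}

```text
clock: 9.12
position: [0.4912, 0.2594, 0.0079]
ee_rot: [0.708, 0.707, -0.0, 0.001]
ft_force: [-5.8, -10.7, 25.5]
grip_width: -0.0
```

Run:
```python
from h import *
im,C=shoot("side")
o=manip.get_obs();print(o['position'],o['ft_force'])
z=cv2.resize(im[150:215,165:265],None,fx=8,fy=8,interpolation=cv2.INTER_NEAREST)
z=np.clip(z.astype(float)*1.8,0,255).astype(np.uint8)
cv2.imwrite("pics/s7.png",z)
print(tips('bearing_seated','side',C),tips('lever_pad','side',C))
im,C=shoot("scene");print(tips('bearing_seated','scene',C))
im,C=shoot("wrist","w7");print(tips('bearing_seated','wrist',C))
```

```text
[0.49120085 0.25942145 0.00788013] [ -6.53934003 -11.99362238  25.99265327]
[(0.48, array([0.47648226, 0.37884977, 0.04605647]))] [(0.54, array([0.49381141, 0.25749184, 0.03438709]))]
[(0.57, array([0.47599222, 0.38091774, 0.04900511]))]
[]
```

View pics/s7.png

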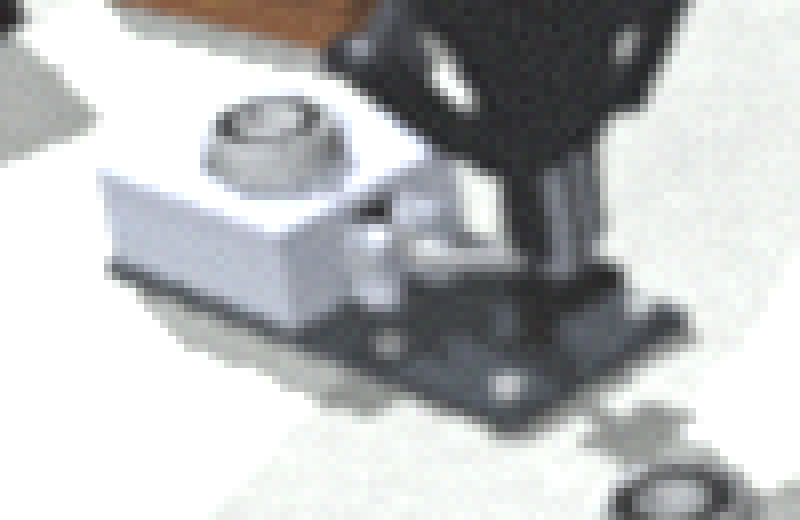

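View pics/w7.png

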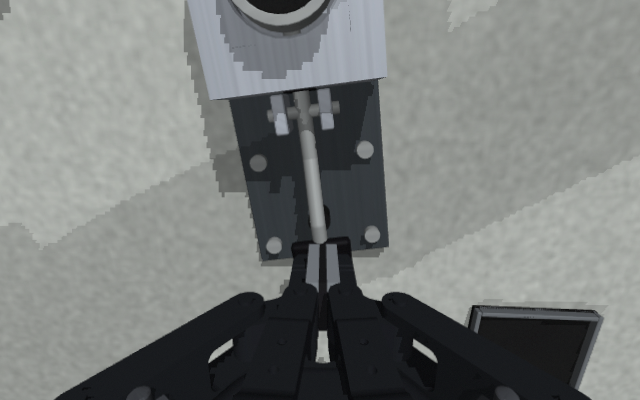

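The bearing now stands proud of the block and the lever is on its stop, with about 26 N on it. Next I back off and go above the bearing.

Request:
{"op": "arm_command", "data": {"slide": [[0,0,-20],[0,0,-40],[0,0,-30],[31,-4,0],[31,-4,0],[31,-4,0],[28,-2,0],[0,0,0],[0,0,0]], "turn": [0,0,0,0,0,0,0,0,0], "grip": [1,1,1,0.3,0.3,0.3,0.3,0.3,0.3]}}

```text
clock: 10.22
position: [0.4747, 0.3841, 0.0953]
ee_rot: [0.706, 0.708, -0.0, -0.001]
ft_force: [0.3, -0.3, 0.2]
grip_width: 0.701
```

Run:
```python
from h import *
np.set_printoptions(precision=4,suppress=True)
o=manip.get_obs();print(o['position'],o['ft_force'],o['grip_width'])
for c in ("side","scene","wrist"):
    im,C=shoot(c,c+"8");print(c,tips('bearing_seated',c,C)[:1],tips('lever_pad',c,C)[:1])
im,C=shoot("side")
z=cv2.resize(im[100:215,140:290],None,fx=5,fy=5,interpolation=cv2.INTER_NEAREST)
cv2.imwrite("pics/s8.png",z)
```

```text
[0.4747 0.3841 0.0953] [ 0.261  -0.2809  0.202 ] 0.700761131445076
side [(0.47, array([0.4741, 0.3803, 0.0461]))] [(0.63, array([0.4903, 0.2604, 0.0312]))]
scene [(0.55, array([0.476 , 0.3816, 0.0492]))] [(0.64, array([0.4892, 0.2566, 0.0401]))]
wrist [(0.81, array([0.4755, 0.3804, 0.0465]))] [(0.89, array([0.4916, 0.2562, 0.0364]))]
```

View pics/s8.png

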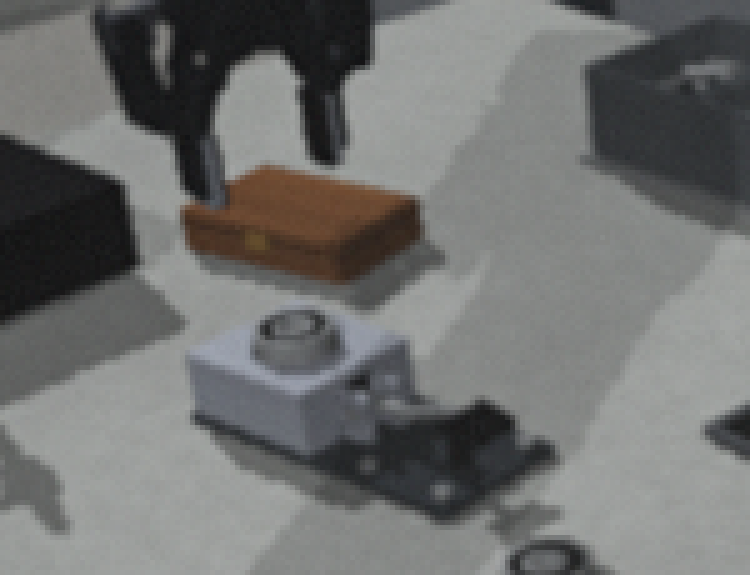

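View pics/wrist8.png

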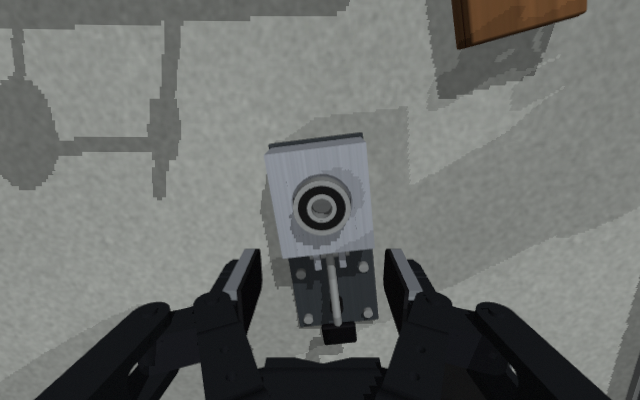

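Run:
```python
from h import *
np.set_printoptions(precision=4,suppress=True)
o=manip.get_obs();print(o['position'],o['ee_rot'],o['clock'])
```

```text
[0.4762 0.3816 0.0959] [0.7073 0.7069 0.0001 0.0001] 10.7167
```

Request:
{"op": "arm_command", "data": {"slide": [[0,0,25],[0,0,25],[0,0,15],[0,0,5],[0,0,0],[0,0,0]], "turn": [0,0,0,0,0,0], "grip": [0.3,0.3,0.3,0.3,0.3,0.3]}}

```text
clock: 11.22
position: [0.4764, 0.3823, 0.0266]
ee_rot: [0.707, 0.707, 0.0, 0.0]
ft_force: [0.7, -0.1, 0.8]
grip_width: 0.7
```

Run:
```python
from h import *
np.set_printoptions(precision=4,suppress=True)
o=manip.get_obs();print(o['position'],o['ft_force'],o['grip_width'])
im,C=shoot("side")
z=cv2.resize(im[130:215,150:250],None,fx=7,fy=7,interpolation=cv2.INTER_NEAREST)
cv2.imwrite("pics/s9.png",z)
im,C=shoot("wrist","w9")
```

```text
[0.4764 0.3823 0.0266] [ 0.6672 -0.0711  0.8064] 0.699573478528461
```

View pics/s9.png

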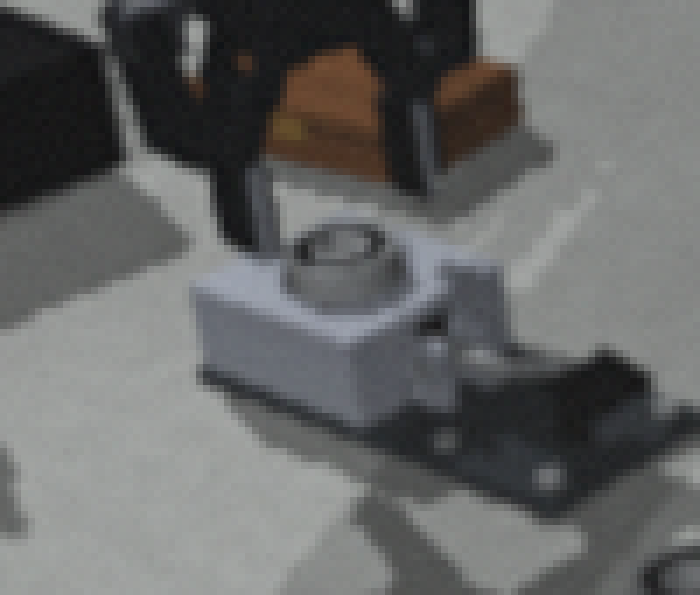

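View pics/w9.png

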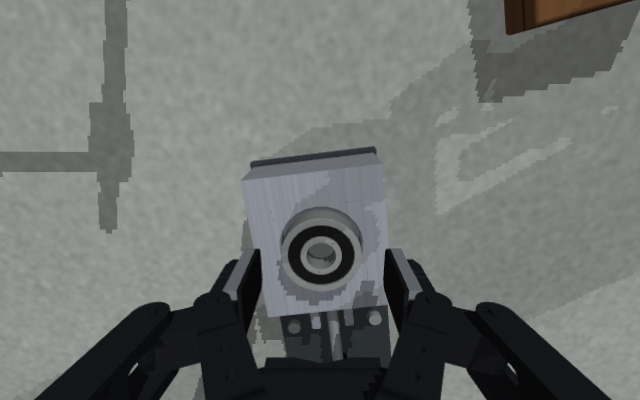

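Request:
{"op": "arm_command", "data": {"slide": [[0,0,5],[0,0,4],[0,0,3],[0,0,0],[0,0,0]], "turn": [0,0,0,0,0], "grip": [0.3,0.3,0.3,0.3,0.3]}}

```text
clock: 11.73
position: [0.4758, 0.3819, 0.0135]
ee_rot: [0.707, 0.707, -0.0, -0.0]
ft_force: [-0.1, -0.2, 0.4]
grip_width: 0.7
```

Run:
```python
from h import *
np.set_printoptions(precision=4,suppress=True)
o=manip.get_obs();print(o['position'],o['ft_force'],o['grip_width'])
im,C=shoot("side")
z=cv2.resize(im[130:215,150:250],None,fx=7,fy=7,interpolation=cv2.INTER_NEAREST)
z=np.clip(z.astype(float)*1.6,0,255).astype(np.uint8)
cv2.imwrite("pics/s10.png",z)
im,C=shoot("wrist","w10")
im,C=shoot("scene")
cv2.imwrite("pics/c10.png",cv2.resize(im[170:260,400:520],None,fx=6,fy=6,interpolation=cv2.INTER_NEAREST))
```

```text
[0.4758 0.3819 0.0135] [-0.0931 -0.1925  0.4322] 0.6998385660040009
```

View pics/s10.png

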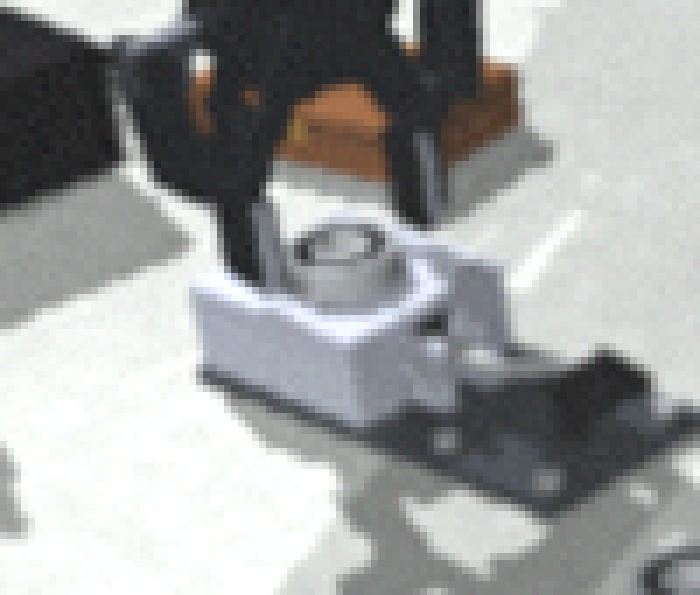

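View pics/c10.png

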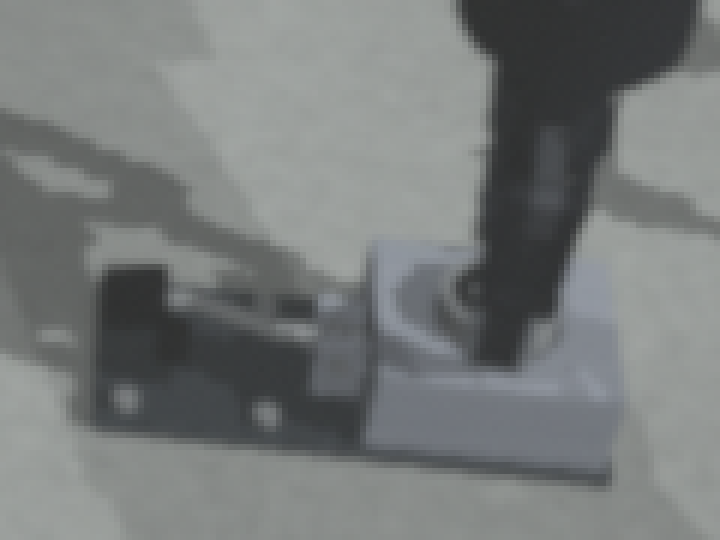

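View pics/w10.png

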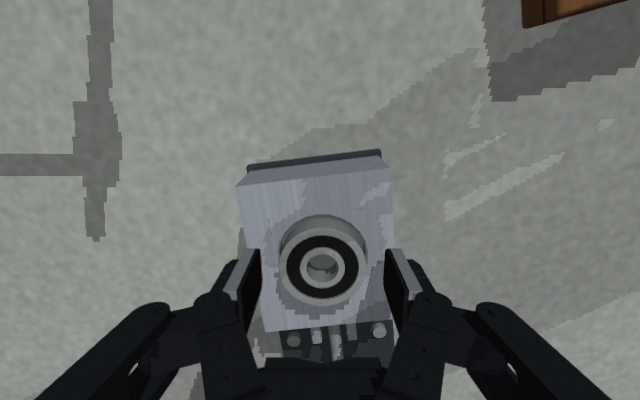

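The fingers stand on either side of the bearing, with their tips just above the block. Closing.

Request:
{"op": "arm_command", "data": {"slide": [[0,0,0],[0,0,0],[0,0,0],[0,0,0],[0,0,0]], "turn": [0,0,0,0,0], "grip": [0.8,0.8,0.8,0.8,0.8], "newtons": 60}}

```text
clock: 12.3
position: [0.4761, 0.3821, 0.0141]
ee_rot: [0.707, 0.707, 0.0, 0.0]
ft_force: [-1.0, 0.1, 3.7]
grip_width: 0.456
```

Request:
{"op": "arm_command", "data": {"slide": [[0,0,-3],[0,0,-6],[0,0,-10],[0,0,0]], "turn": [0,0,0,0], "grip": [0.8,0.8,0.8,0.8]}}

```text
clock: 12.63
position: [0.477, 0.3829, 0.0352]
ee_rot: [0.707, 0.707, 0.001, 0.0]
ft_force: [-0.5, 0.7, -0.0]
grip_width: 0.455
```

Run:
```python
from h import *
np.set_printoptions(precision=4,suppress=True)
o=manip.get_obs();print(o['position'],o['ft_force'],o['grip_width'])
im,C=shoot("side")
z=cv2.resize(im[120:215,150:250],None,fx=6,fy=6,interpolation=cv2.INTER_NEAREST)
z=np.clip(z.astype(float)*1.6,0,255).astype(np.uint8)
cv2.imwrite("pics/s11.png",z)
```

```text
[0.477  0.3829 0.0352] [-0.5482  0.6601 -0.0051] 0.45514658046599155
```

View pics/s11.png

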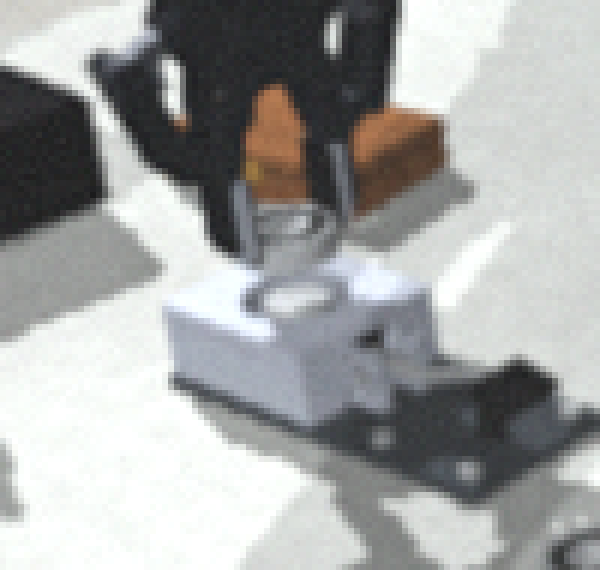

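Grip holds and the bearing is clear of the pocket. Next, the tray's far bay.

Request:
{"op": "arm_command", "data": {"slide": [[0,0,-25],[-15,11,-25],[-30,22,0],[-30,22,0],[-30,22,0],[-30,22,0],[-30,22,0],[-30,22,0],[-15,11,0],[0,0,0]], "turn": [0,0,0,0,0,0,0,0,0,0], "grip": [0.8,0.8,0.8,0.8,0.8,0.8,0.8,0.8,0.8,0.8]}}

```text
clock: 13.52
position: [0.6329, 0.1653, 0.0825]
ee_rot: [0.71, 0.704, -0.001, 0.001]
ft_force: [0.3, -0.5, -1.4]
grip_width: 0.459
```

Request:
{"op": "arm_command", "data": {"slide": [[0,0,15],[0,0,10],[0,0,0]], "turn": [0,0,0], "grip": [0.8,0.8,0.8]}}

```text
clock: 13.77
position: [0.628, 0.1722, 0.0551]
ee_rot: [0.707, 0.707, -0.002, -0.001]
ft_force: [-0.5, -0.5, -0.8]
grip_width: 0.455
```

Run:
```python
from h import *
np.set_printoptions(precision=4,suppress=True)
o=manip.get_obs();print(o['position'],o['ft_force'],o['grip_width'])
for c in ("side","scene","wrist"):
    im,C=shoot(c,c+"12");print(c,tips('tray_bearings',c,C)[:1],tips('bearing_seated',c,C))
    for r in manip.cut_out('tray_bearings',c)[:1]:
        m=r['pixels'].astype(np.uint8)
        cs=max(cv2.findContours(m,0,2)[0],key=cv2.contourArea).reshape(-1,2)
        print(cv2.minAreaRect((ray(c,cs,.008,C)[:,:2]*1000).astype(np.float32)))
print(manip.get_obs()['position'])
```

```text
[0.628  0.1722 0.0551] [-0.5434 -0.4672 -0.7755] 0.4546116891064547
side [(0.59, array([ 0.6294,  0.1175, -0.0007]))] [(0.64, array([0.6241, 0.1719, 0.087 ]))]
((625.0444946289062, 114.3627700805664), (188.12744140625, 92.56304931640625), 87.63319396972656)
scene [(0.85, array([ 0.6328,  0.1179, -0.0013]))] [(0.41, array([0.6295, 0.1726, 0.0937]))]
((629.3907470703125, 119.33869171142578), (174.51589965820312, 86.8528060913086), 87.09356689453125)
wrist [(0.6, array([ 0.6266,  0.1215, -0.0033]))] [(0.92, array([0.6298, 0.1732, 0.0926]))]
((629.9696044921875, 173.06651306152344), (66.31372833251953, 80.9297866821289), 88.04725646972656)
[0.6301 0.172  0.058 ]
```

View pics/wrist12.png

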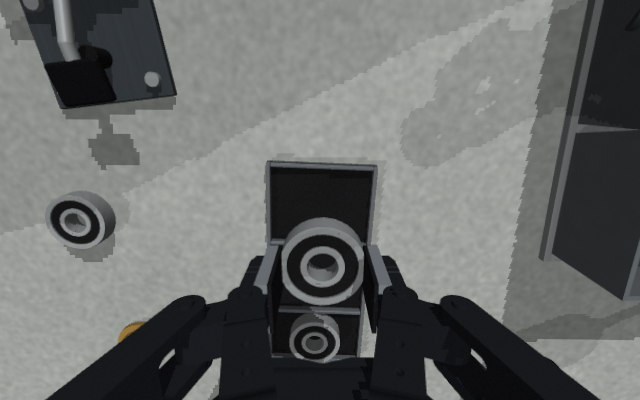

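View pics/scene12.png

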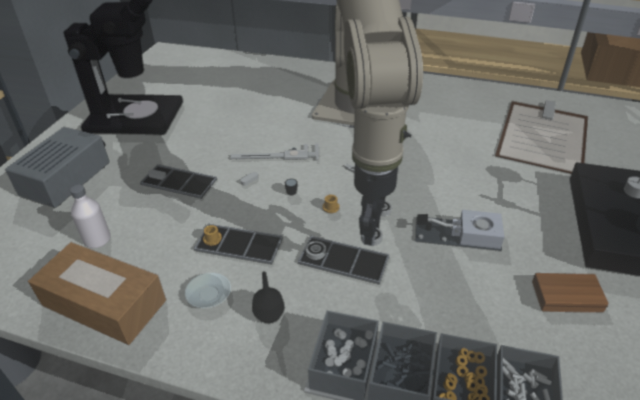

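Request:
{"op": "arm_command", "data": {"slide": [[0,0,20],[0,0,20],[0,0,20],[0,0,8],[0,0,4],[0,0,0],[0,0,0]], "turn": [0,0,0,0,0,0,0], "grip": [0.8,0.8,0.8,0.8,0.8,0.8,0.8]}}

```text
clock: 14.95
position: [0.6307, 0.1722, -0.0132]
ee_rot: [0.707, 0.707, 0.001, 0.0]
ft_force: [-0.5, 0.2, -0.5]
grip_width: 0.456
```

Request:
{"op": "arm_command", "data": {"slide": [[0,0,2],[0,0,2],[0,0,0]], "turn": [0,0,0], "grip": [0.8,0.8,0.8]}}

```text
clock: 15.2
position: [0.6302, 0.1721, -0.0179]
ee_rot: [0.707, 0.707, 0.0, 0.0]
ft_force: [0.3, 0.2, -1.0]
grip_width: 0.457
```

Request:
{"op": "arm_command", "data": {"slide": [[0,0,1],[0,0,1],[0,0,0]], "turn": [0,0,0], "grip": [0.8,0.8,0.8]}}

```text
clock: 15.45
position: [0.63, 0.172, -0.0203]
ee_rot: [0.707, 0.707, -0.0, -0.0]
ft_force: [1.1, -0.1, -0.3]
grip_width: 0.456
```

Request:
{"op": "arm_command", "data": {"slide": [[0,0,1],[0,0,0]], "turn": [0,0], "grip": [0.8,0.8]}}

```text
clock: 15.62
position: [0.6301, 0.1721, -0.0211]
ee_rot: [0.707, 0.707, 0.0, 0.0]
ft_force: [-0.9, 0.0, -0.2]
grip_width: 0.456
```

Request:
{"op": "arm_command", "data": {"slide": [[0,0,1],[0,0,0]], "turn": [0,0], "grip": [0.8,0.8]}}

```text
clock: 15.78
position: [0.6302, 0.1721, -0.0211]
ee_rot: [0.707, 0.707, 0.0, 0.0]
ft_force: [-4.1, -2.3, 9.3]
grip_width: 0.457
```

Run:
```python
from h import *
np.set_printoptions(precision=4,suppress=True)
o=manip.get_obs();print(o['position'],o['ft_force'],o['grip_width'])
for c in ("side","wrist"):
    im,C=shoot(c,c+"13");print(c,tips('bearing_seated',c,C))
im,C=shoot("side")
z=cv2.resize(im[130:230,270:390],None,fx=6,fy=6,interpolation=cv2.INTER_NEAREST)
z=np.clip(z.astype(float)*1.6,0,255).astype(np.uint8)
cv2.imwrite("pics/s13.png",z)
```

```text
[ 0.6302  0.1721 -0.0211] [-4.1093 -2.3019  9.3324] 0.456601854754455
side [(0.43, array([0.6279, 0.1682, 0.0127]))]
wrist [(0.59, array([0.6309, 0.1763, 0.0099]))]
```

View pics/s13.png

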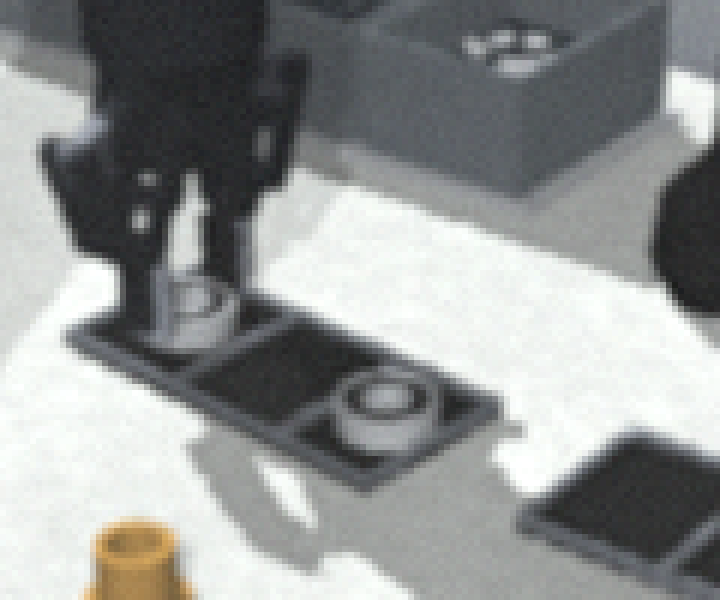

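View pics/wrist13.png

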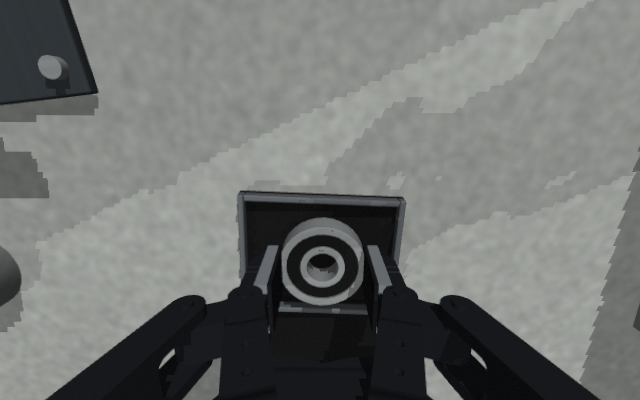

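Contact with 9 N at TCP z = -0.021 means the bearing is on the bay floor. I open a little and lift.

Request:
{"op": "arm_command", "data": {"slide": [[0,0,-1],[0,0,0],[0,0,0],[0,0,-4],[0,0,-15],[0,0,-30],[0,0,-35],[0,0,0]], "turn": [0,0,0,0,0,0,0,0], "grip": [0.36,0.36,0.36,0.36,0.36,0.3,0.3,0.3]}}

```text
clock: 16.7
position: [0.6338, 0.1734, 0.0704]
ee_rot: [0.707, 0.707, 0.004, 0.002]
ft_force: [1.4, 0.6, 0.0]
grip_width: 0.698
```

Run:
```python
from h import *
np.set_printoptions(precision=4,suppress=True)
o=manip.get_obs();print(o['position'],o['ft_force'],o['grip_width'])
for c in ("side","scene","wrist"):
    im,C=shoot(c,c+"14");print(c,tips('bearing_seated',c,C),tips('bearing_loose',c,C))
im,C=shoot("side")
z=cv2.resize(im[130:230,270:390],None,fx=6,fy=6,interpolation=cv2.INTER_NEAREST)
z=np.clip(z.astype(float)*1.6,0,255).astype(np.uint8)
cv2.imwrite("pics/s14.png",z)
print(manip.get_obs()['position'])
```

```text
[0.6338 0.1734 0.0704] [1.4019 0.5539 0.0212] 0.6983757874163039
side [(0.73, array([0.6265, 0.1694, 0.0126]))] [(0.69, array([0.4534, 0.1618, 0.0076]))]
scene [(0.85, array([0.6288, 0.1734, 0.0147])), (0.37, array([ 0.4318, -0.1799,  0.0045]))] [(0.53, array([0.4479, 0.164 , 0.0072])), (0.42, array([ 0.6302,  0.1163, -0.0016]))]
wrist [(0.89, array([0.626 , 0.1742, 0.0116]))] [(0.7, array([0.4468, 0.1643, 0.0036]))]
[0.6297 0.1719 0.0621]
```

View pics/s14.png

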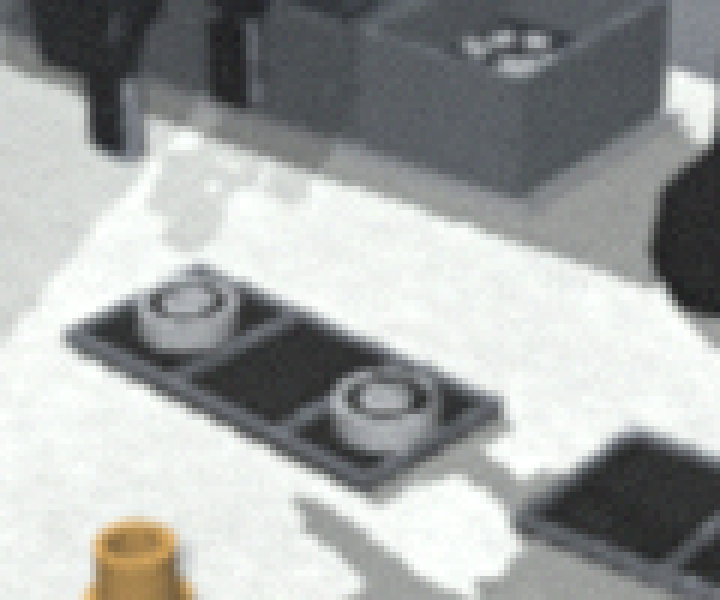

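View pics/wrist14.png

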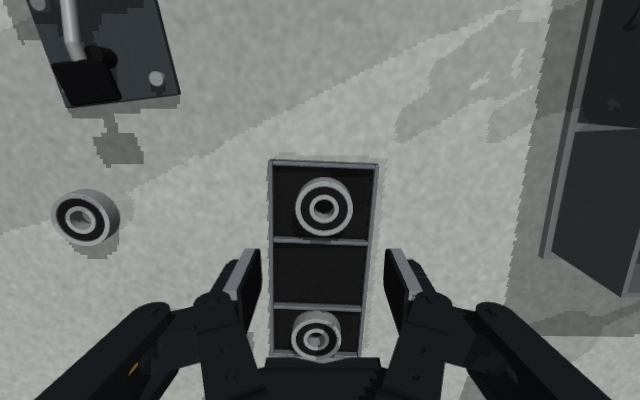

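The seated bearing lies flat in the far bay. Next is the loose bearing.

Request:
{"op": "arm_command", "data": {"slide": [[-1,-30,0],[-2,-30,0],[-2,-30,0],[-2,-30,0],[-2,-30,0],[-1,-30,0],[0,0,0],[0,0,0],[0,0,0]], "turn": [0,0,0,0,0,0,0,0,0], "grip": [0.3,0.3,0.3,0.3,0.3,0.3,0.3,0.3,0.3]}}

```text
clock: 17.95
position: [0.4508, 0.1621, 0.0632]
ee_rot: [0.707, 0.707, 0.0, 0.0]
ft_force: [0.7, 0.0, 0.3]
grip_width: 0.696
```

Run:
```python
from h import *
np.set_printoptions(precision=4,suppress=True)
o=manip.get_obs();print(o['position'],o['ee_rot'],o['grip_width'])
for c in ("side","scene","wrist"):
    im,C=shoot(c,c+"15");print(c,tips('bearing_loose',c,C),tips('bushing',c,C)[:1],tips('shaft_key',c,C)[:1])
m=[r for r in manip.cut_out('bearing_loose','wrist')][0]['pixels'].astype(np.uint8)
cs=max(cv2.findContours(m,0,2)[0],key=cv2.contourArea)
(x,y),r=cv2.minEnclosingCircle(cs);print(x,y,r,ray('wrist',[[x,y]],.0065,C))
print(manip.get_obs()['position'])
```

```text
[0.4508 0.1621 0.0632] [0.7071 0.7071 0.0005 0.0003] 0.695877460098886
side [(0.57, array([0.4534, 0.1584, 0.0099]))] [(0.63, array([ 0.471 ,  0.044 , -0.0006]))] [(0.66, array([ 0.4319, -0.176 ,  0.0082]))]
scene [(0.71, array([0.4508, 0.1607, 0.0094]))] [(0.8, array([0.4761, 0.0485, 0.0027]))] [(0.57, array([ 0.4325, -0.1764,  0.0048]))]
wrist [(0.91, array([0.4503, 0.1616, 0.0074]))] [] []
322.53656005859375 204.419921875 29.214214324951172 [[0.4517 0.162  0.0065]]
[0.4501 0.162  0.0628]
```

View pics/wrist15.png

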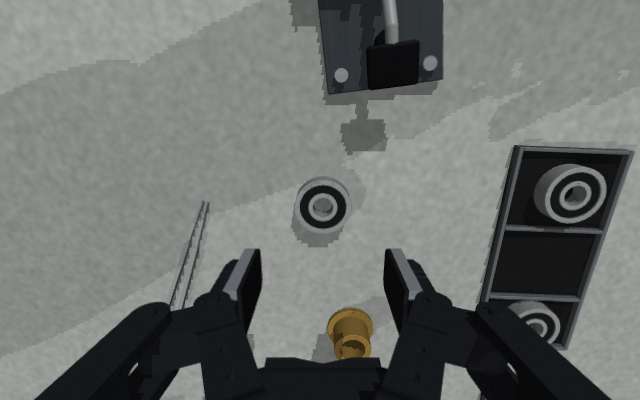

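Request:
{"op": "arm_command", "data": {"slide": [[0,0,25],[0,0,25],[0,0,20],[0,0,10],[0,1,7],[0,0,0],[0,0,0],[0,0,0],[0,0,0]], "turn": [0,0,0,0,0,0,0,0,0], "grip": [0.3,0.3,0.3,0.3,0.3,0.3,0.8,0.8,0.8]}}

```text
clock: 19.35
position: [0.4519, 0.1624, -0.0227]
ee_rot: [0.707, 0.707, 0.001, 0.0]
ft_force: [-1.4, -0.6, 5.6]
grip_width: 0.455
```

Request:
{"op": "arm_command", "data": {"slide": [[0,0,0],[0,0,-5],[0,0,-20],[0,0,-30],[0,0,0]], "turn": [0,0,0,0,0], "grip": [0.8,0.8,0.8,0.8,0.8]}}

```text
clock: 19.77
position: [0.4543, 0.1634, 0.0364]
ee_rot: [0.707, 0.707, 0.004, 0.002]
ft_force: [1.3, 1.1, -0.8]
grip_width: 0.452
```

Run:
```python
from h import *
np.set_printoptions(precision=4,suppress=True)
o=manip.get_obs();print(o['position'],o['ee_rot'],o['ft_force'],o['grip_width'])
im,C=shoot('wrist','w16');print(tips('bearing_loose','wrist',C))
im,C=shoot("side")
z=cv2.resize(im[130:250,200:320],None,fx=5,fy=5,interpolation=cv2.INTER_NEAREST)
z=np.clip(z.astype(float)*1.6,0,255).astype(np.uint8)
cv2.imwrite("pics/s16.png",z)
print(manip.get_obs()['position'])
```

```text
[0.4543 0.1634 0.0364] [0.7071 0.7071 0.0036 0.0017] [ 1.2958  1.0923 -0.8493] 0.4521623918837282
[(0.9, array([0.4504, 0.1645, 0.0621]))]
[0.4514 0.1621 0.0315]
```

View pics/s16.png

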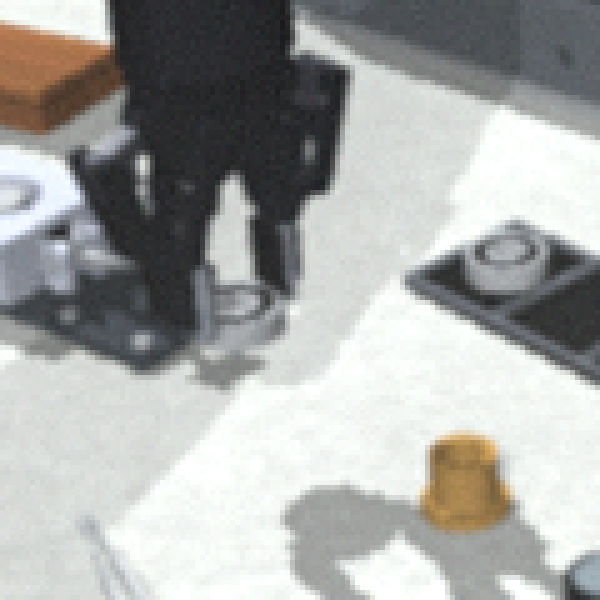

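Bearing held. Next, the middle bay.

Request:
{"op": "arm_command", "data": {"slide": [[0,0,-25],[-8,29,0],[-8,29,0],[-9,30,0],[-9,30,0],[-8,29,0],[-8,29,0],[0,0,10],[0,0,0],[0,0,0]], "turn": [0,0,0,0,0,0,0,0,0,0], "grip": [0.8,0.8,0.8,0.8,0.8,0.8,0.8,0.8,0.8,0.8]}}

```text
clock: 20.75
position: [0.6254, 0.1121, 0.0441]
ee_rot: [0.707, 0.707, -0.001, -0.001]
ft_force: [-0.7, -0.5, -0.2]
grip_width: 0.451
```

Run:
```python
from h import *
np.set_printoptions(precision=4,suppress=True)
im,C=shoot('wrist','w17')
o=manip.get_obs();print(o['position'],o['ee_rot'],o['ft_force'],o['grip_width'])
```

```text
[0.6257 0.1126 0.045 ] [ 0.7068  0.7074 -0.0008 -0.0008] [ 0.3489  1.0451 -0.5031] 0.4557522828107886
```

View pics/w17.png

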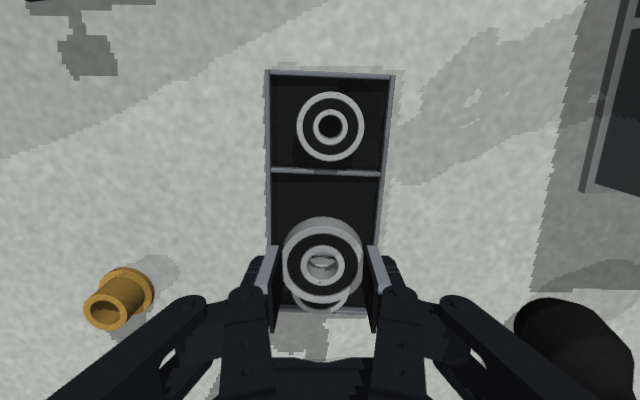

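Run:
```python
from h import *
np.set_printoptions(precision=4,suppress=True)
im,C=shoot('wrist')
o=manip.get_obs();print(o['position'])
print(ray('wrist',[[267,71],[394,76],[270,170],[382,175]],.008,C))
print("far bearing top", ray('wrist',[[330,126]],.016,C))
```

```text
[0.626  0.1127 0.0456]
[[0.5931 0.2049 0.008 ]
 [0.6708 0.2021 0.008 ]
 [0.5918 0.1433 0.008 ]
 [0.6671 0.1399 0.008 ]]
far bearing top [[0.6316 0.1729 0.016 ]]
```

Request:
{"op": "arm_command", "data": {"slide": [[-1,2,15],[0,0,20],[0,0,15],[0,0,8],[0,0,4],[0,0,2],[0,0,1],[0,0,0],[0,0,0]], "turn": [0,0,0,0,0,0,0,0,0], "grip": [0.8,0.8,0.8,0.8,0.8,0.8,0.8,0.8,0.8]}}

```text
clock: 21.6
position: [0.6296, 0.1112, -0.0183]
ee_rot: [0.707, 0.707, 0.001, 0.0]
ft_force: [-0.4, -0.5, -1.2]
grip_width: 0.454
```

Request:
{"op": "arm_command", "data": {"slide": [[0,0,1],[0,0,0],[0,0,0]], "turn": [0,0,0], "grip": [0.8,0.8,0.8]}}

```text
clock: 21.85
position: [0.6296, 0.1111, -0.0195]
ee_rot: [0.707, 0.707, 0.001, 0.0]
ft_force: [0.1, -0.2, 2.9]
grip_width: 0.453
```

Request:
{"op": "arm_command", "data": {"slide": [[0,0,1],[0,0,0],[0,0,0]], "turn": [0,0,0], "grip": [0.8,0.8,0.8]}}

```text
clock: 22.1
position: [0.6297, 0.1111, -0.0196]
ee_rot: [0.707, 0.707, 0.001, 0.0]
ft_force: [-4.2, -1.2, 11.8]
grip_width: 0.452
```

Run:
```python
from h import *
np.set_printoptions(precision=4,suppress=True)
im,C=shoot('wrist','w18')
o=manip.get_obs();print(o['position'],o['ft_force'])
im,C=shoot("side")
z=cv2.resize(im[130:230,270:390],None,fx=6,fy=6,interpolation=cv2.INTER_NEAREST)
z=np.clip(z.astype(float)*1.6,0,255).astype(np.uint8)
cv2.imwrite("pics/s18.png",z)
```

```text
[ 0.6296  0.1111 -0.0196] [-4.2734 -1.6852 11.8643]
```

View pics/s18.png

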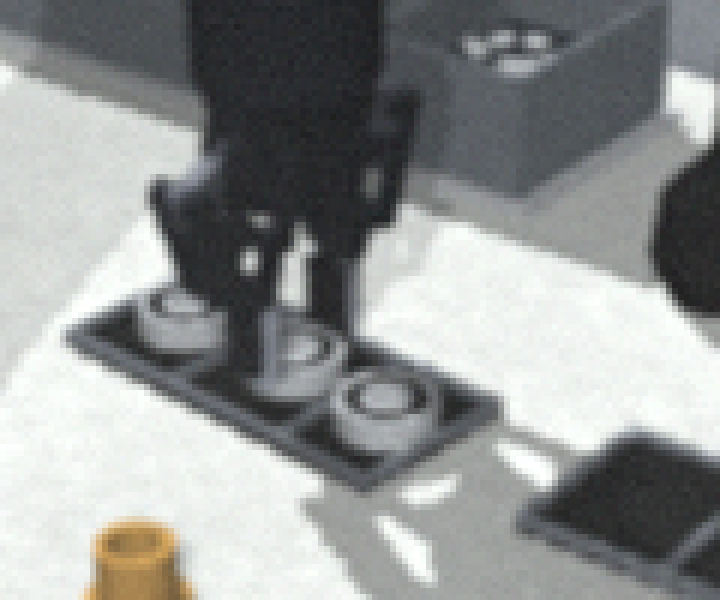

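View pics/w18.png

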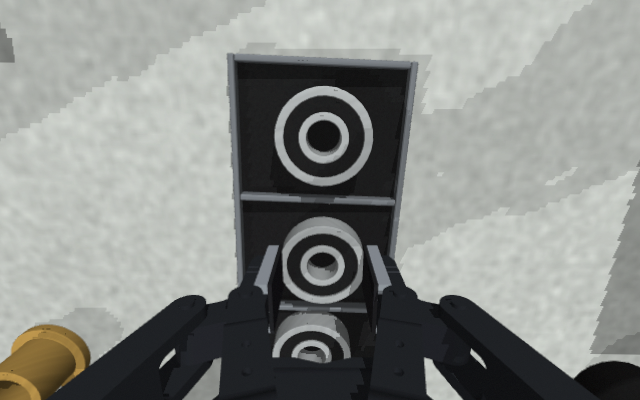

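Request:
{"op": "arm_command", "data": {"slide": [[0,0,-1],[0,0,0],[0,0,0],[0,0,-4],[0,0,-15],[0,0,-30],[0,0,-35],[-5,-10,-10],[0,0,0]], "turn": [0,0,0,0,0,0,0,0,0], "grip": [0.36,0.36,0.36,0.36,0.36,0.3,0.3,0.3,0.3]}}

```text
clock: 22.95
position: [0.6204, 0.1058, 0.0778]
ee_rot: [0.707, 0.707, 0.002, 0.002]
ft_force: [0.6, 0.5, -0.6]
grip_width: 0.702
```

Request:
{"op": "arm_command", "data": {"slide": [[-10,-25,0],[-10,-25,0],[-10,-25,0],[-10,-25,0],[-10,-25,0],[-8,-22,0],[0,0,0],[0,0,0]], "turn": [0,0,0,0,0,0,0,0], "grip": [0.3,0.3,0.3,0.3,0.3,0.3,0.3,0.3]}}

```text
clock: 23.62
position: [0.4712, 0.0475, 0.0734]
ee_rot: [0.707, 0.707, -0.0, -0.0]
ft_force: [-0.0, -0.1, 0.7]
grip_width: 0.702
```

Run:
```python
from h import *
np.set_printoptions(precision=4,suppress=True)
for c in ("side","scene","wrist"):
    im,C=shoot(c,c+"19");print(c,tips('bushing',c,C),tips('bearing_loose',c,C))
o=manip.get_obs();print(o['position'],o['ee_rot'],o['ft_force'])
im,C=shoot("side")
z=cv2.resize(im[130:230,270:390],None,fx=6,fy=6,interpolation=cv2.INTER_NEAREST)
z=np.clip(z.astype(float)*1.6,0,255).astype(np.uint8)
cv2.imwrite("pics/s19.png",z)
```

```text
side [(0.64, array([0.4717, 0.0455, 0.001 ]))] [(0.68, array([0.6318, 0.1045, 0.0109]))]
scene [] [(0.72, array([0.6297, 0.1127, 0.0094]))]
wrist [] [(0.93, array([0.6268, 0.1106, 0.01  ]))]
[0.4722 0.0482 0.0737] [ 0.707   0.7072 -0.     -0.0001] [-0.1526 -0.1909 -0.5818]
```

View pics/s19.png

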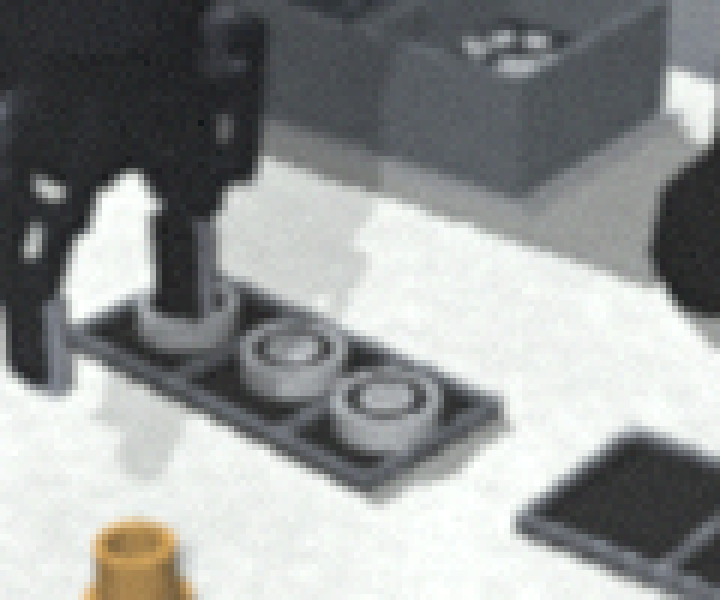

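View pics/wrist19.png

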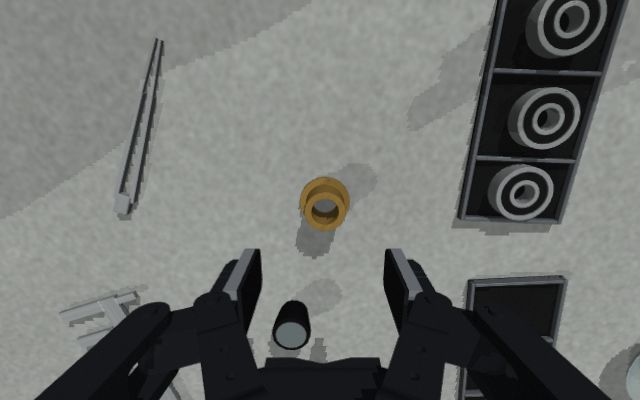

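Run:
```python
from h import *
np.set_printoptions(precision=4,suppress=True)
im,C=shoot('wrist')
print(manip.get_obs()['position'])
print("rim",ray('wrist',[[326,209]],.028,C),"flange",ray('wrist',[[324,197]],.005,C))
im,S=shoot('side');z=cv2.resize(im[200:280,260:380],None,fx=6,fy=6)
cv2.imwrite("pics/s20.png",z)
```

```text
[0.4721 0.0481 0.0737]
rim [[0.4761 0.0481 0.028 ]] flange [[0.4748 0.0501 0.005 ]]
```

View pics/s20.png

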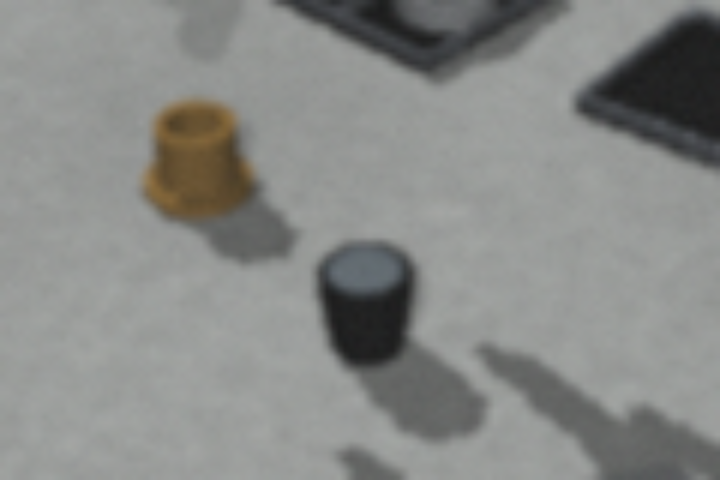

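Request:
{"op": "arm_command", "data": {"slide": [[0,2,25],[0,0,30],[0,0,20],[0,0,10],[0,0,5],[0,0,3],[0,0,0],[0,0,0]], "turn": [0,0,0,0,0,0,0,0], "grip": [0.3,0.3,0.3,0.3,0.3,0.3,0.3,0.3]}}

```text
clock: 24.88
position: [0.4749, 0.0481, -0.0182]
ee_rot: [0.707, 0.707, 0.001, 0.0]
ft_force: [-0.2, 0.1, -0.3]
grip_width: 0.695
```

Run:
```python
from h import *
np.set_printoptions(precision=4,suppress=True)
im,C=shoot('wrist','w21')
print(manip.get_obs()['position'],manip.get_obs()['ft_force'])
im,S=shoot('side');z=cv2.resize(im[150:250,240:340],None,fx=6,fy=6)
z=np.clip(z.astype(float)*1.6,0,255).astype(np.uint8)
cv2.imwrite("pics/s21.png",z)
```

```text
[ 0.4749  0.0482 -0.0181] [0.0477 0.8646 1.1265]
```

View pics/s21.png

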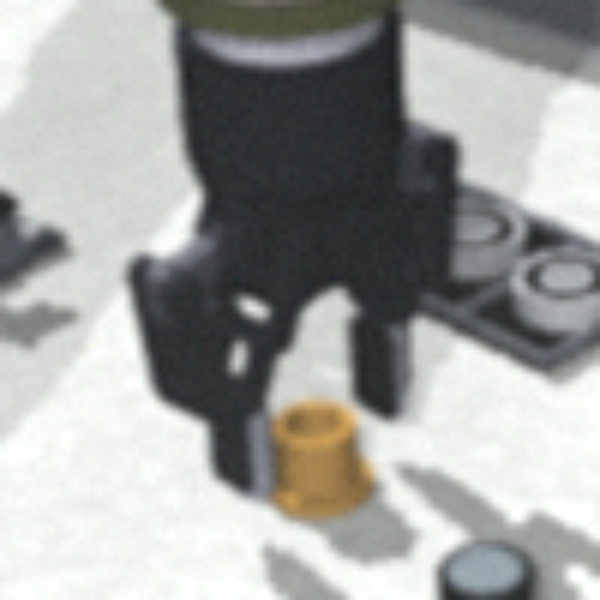

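View pics/w21.png

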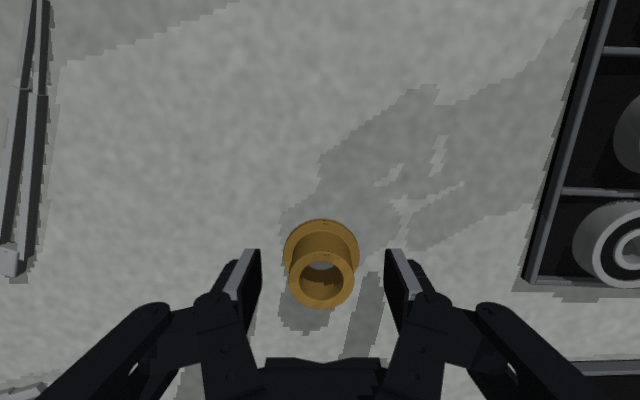

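The bushing is centred between the fingers, which stand above the flange. Close and lift.

Request:
{"op": "arm_command", "data": {"slide": [[0,0,0],[0,0,0],[0,0,0],[0,0,0],[0,0,0],[0,0,0]], "turn": [0,0,0,0,0,0], "grip": [0.9,0.9,0.9,0.9,0.9,0.9], "newtons": 50}}

```text
clock: 25.48
position: [0.4743, 0.048, -0.0185]
ee_rot: [0.707, 0.707, 0.0, 0.0]
ft_force: [-1.9, -1.5, 6.4]
grip_width: 0.33
```

Request:
{"op": "arm_command", "data": {"slide": [[0,0,-5],[0,0,-20],[0,0,-35],[0,0,-25],[0,0,0]], "turn": [0,0,0,0,0], "grip": [0.9,0.9,0.9,0.9,0.9]}}

```text
clock: 25.9
position: [0.4771, 0.0485, 0.071]
ee_rot: [0.707, 0.707, 0.003, 0.002]
ft_force: [0.9, 0.7, -0.2]
grip_width: 0.33
```

Run:
```python
from h import *
np.set_printoptions(precision=4,suppress=True)
im,C=shoot('wrist','w22');print(tips('bushing','wrist',C)[:2])
print(manip.get_obs()['position'],manip.get_obs()['ft_force'])
im,S=shoot('side');z=cv2.resize(im[110:210,240:340],None,fx=6,fy=6)
z=np.clip(z.astype(float)*1.6,0,255).astype(np.uint8)
cv2.imwrite("pics/s22.png",z)
im,S=shoot('scene');print(tips('tray_bushings','scene',S)[:2],tips('tray_keys','scene',S)[:2])
print(manip.get_obs()['position'])
```

```text
[(0.82, array([0.4757, 0.0491, 0.092 ]))]
[0.4747 0.048  0.0667] [-0.9085 -0.1094 -0.7385]
[(0.87, array([ 0.6415, -0.1044, -0.0023]))] [(0.74, array([ 0.4827, -0.3428,  0.0022]))]
[0.4731 0.0479 0.0646]
```

View pics/s22.png

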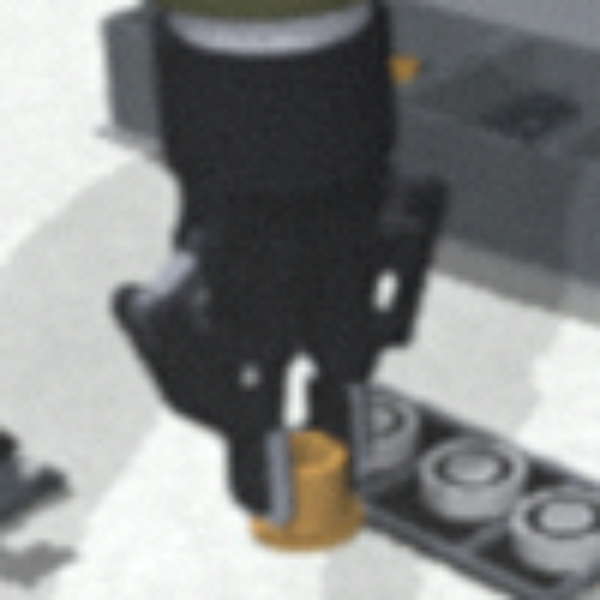

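Request:
{"op": "arm_command", "data": {"slide": [[-10,15,0],[-17,28,0],[-17,28,0],[-17,28,0],[-17,28,0],[-17,28,0],[-10,12,0],[0,0,0],[0,0,0]], "turn": [0,0,0,0,0,0,0,0,0], "grip": [0.9,0.9,0.9,0.9,0.9,0.9,0.9,0.9,0.9]}}

```text
clock: 26.95
position: [0.6404, -0.0574, 0.064]
ee_rot: [0.707, 0.707, -0.001, -0.001]
ft_force: [-0.4, 0.3, -1.6]
grip_width: 0.327
```

Run:
```python
from h import *
np.set_printoptions(precision=4,suppress=True)
im,C=shoot('wrist','w23');print(tips('tray_bushings','wrist',C)[:2])
print(manip.get_obs()['position'],manip.get_obs()['ft_force'])
```

```text
[(0.59, array([ 0.6426, -0.1127, -0.0007]))]
[ 0.64   -0.056   0.0649] [-0.0257  1.2025 -1.3663]
```

View pics/w23.png

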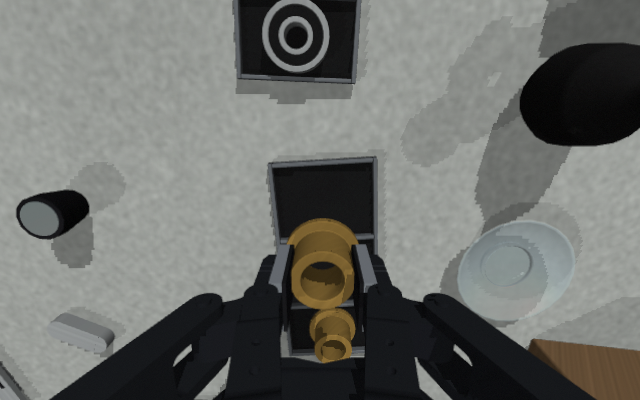

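Run:
```python
from h import *
np.set_printoptions(precision=4,suppress=True)
im,C=shoot('wrist')
print(manip.get_obs()['position'])
print(ray('wrist',[[269,162],[377,157],[373,238],[278,242]],.008,C))
print(ray('wrist',[[52,325],[112,344]],.011,C))
```

```text
[ 0.6401 -0.0558  0.0652]
[[ 0.6023 -0.0236  0.008 ]
 [ 0.6809 -0.0199  0.008 ]
 [ 0.6811 -0.0841  0.008 ]
 [ 0.6062 -0.0876  0.008 ]]
[[ 0.4139 -0.1623  0.011 ]
 [ 0.4597 -0.1824  0.011 ]]
```

Request:
{"op": "arm_command", "data": {"slide": [[1,2,20],[0,0,25],[0,0,20],[0,0,8],[0,0,4],[0,0,1],[0,0,0],[0,0,0]], "turn": [0,0,0,0,0,0,0,0], "grip": [0.9,0.9,0.9,0.9,0.9,0.9,0.9,0.9]}}

```text
clock: 27.77
position: [0.644, -0.0559, -0.0107]
ee_rot: [0.707, 0.707, 0.001, 0.001]
ft_force: [0.3, 0.3, -1.1]
grip_width: 0.33
```

Request:
{"op": "arm_command", "data": {"slide": [[0,0,1],[0,0,0],[0,0,0]], "turn": [0,0,0], "grip": [0.9,0.9,0.9]}}

```text
clock: 28.02
position: [0.6433, -0.056, -0.0127]
ee_rot: [0.707, 0.707, 0.0, 0.0]
ft_force: [-0.2, 0.9, -0.7]
grip_width: 0.332
```

Request:
{"op": "arm_command", "data": {"slide": [[0,0,1],[0,0,0],[0,0,0]], "turn": [0,0,0], "grip": [0.9,0.9,0.9]}}

```text
clock: 28.27
position: [0.643, -0.056, -0.0142]
ee_rot: [0.707, 0.707, 0.0, 0.0]
ft_force: [0.6, 0.5, -1.0]
grip_width: 0.327
```

Request:
{"op": "arm_command", "data": {"slide": [[0,0,1],[0,0,0],[0,0,0]], "turn": [0,0,0], "grip": [0.9,0.9,0.9]}}

```text
clock: 28.52
position: [0.643, -0.0559, -0.0153]
ee_rot: [0.707, 0.707, -0.0, -0.0]
ft_force: [0.5, -0.1, -0.8]
grip_width: 0.327
```

Request:
{"op": "arm_command", "data": {"slide": [[0,0,1],[0,0,0],[0,0,0]], "turn": [0,0,0], "grip": [0.9,0.9,0.9]}}

```text
clock: 28.77
position: [0.6431, -0.056, -0.0154]
ee_rot: [0.707, 0.707, 0.0, 0.0]
ft_force: [-3.7, -0.1, 5.9]
grip_width: 0.331
```

Run:
```python
from h import *
np.set_printoptions(precision=4,suppress=True)
im,C=shoot('wrist','w24');print(tips('bushing','wrist',C)[:2])
print(manip.get_obs()['position'],manip.get_obs()['ft_force'])
im,S=shoot('side');z=cv2.resize(im[150:250,340:460],None,fx=6,fy=6)
z=np.clip(z.astype(float)*1.6,0,255).astype(np.uint8)
cv2.imwrite("pics/s24.png",z)
```

```text
[(0.81, array([ 0.643 , -0.0561,  0.0042]))]
[ 0.6431 -0.056  -0.0154] [-3.1672  0.4196  6.3236]
```

View pics/s24.png

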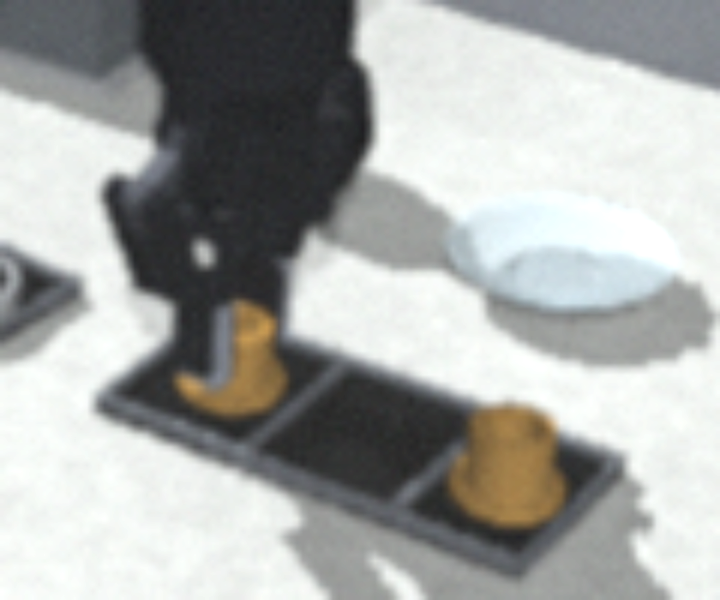

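View pics/w24.png

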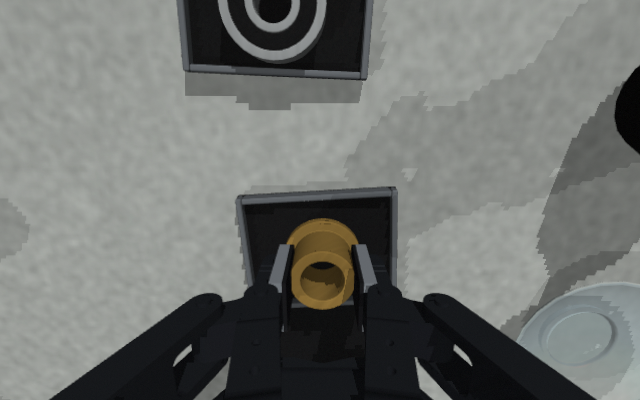

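Bushing is on the floor. Release, lift and look.

Request:
{"op": "arm_command", "data": {"slide": [[0,0,-1],[0,0,0],[0,0,0],[0,0,-4],[0,0,-15],[0,0,-30],[0,0,-35],[0,0,-10],[0,0,0],[0,0,0]], "turn": [0,0,0,0,0,0,0,0,0,0], "grip": [0.48,0.48,0.48,0.48,0.48,0.48,0.48,0.48,0.48,0.48]}}

```text
clock: 29.75
position: [0.6434, -0.056, 0.0795]
ee_rot: [0.707, 0.707, 0.001, 0.001]
ft_force: [0.6, 0.1, -0.9]
grip_width: 0.518
```

Request:
{"op": "arm_command", "data": {"slide": [[-15,-26,0],[-15,-26,0],[-15,-26,0],[-15,-26,0],[-15,-26,0],[-15,-26,0],[-15,-27,0],[-15,-28,0],[0,0,0]], "turn": [0,0,0,0,0,0,0,0,0], "grip": [0.48,0.48,0.48,0.48,0.48,0.48,0.48,0.48,0.48]}}

```text
clock: 30.5
position: [0.4261, -0.179, 0.0771]
ee_rot: [0.709, 0.705, -0.002, -0.002]
ft_force: [0.3, -0.3, 0.7]
grip_width: 0.516
```

Request:
{"op": "arm_command", "data": {"slide": [[0,0,0],[0,0,0],[0,0,0],[0,0,0],[0,0,0],[0,0,0],[0,0,0],[0,0,0],[0,0,0],[0,0,0]], "turn": [-7,-7,-7,-7,-7,-7,-7,-7,-7,-3], "grip": [0.48,0.48,0.48,0.48,0.48,0.48,0.48,0.48,0.48,0.48]}}

```text
clock: 31.33
position: [0.4311, -0.1757, 0.0775]
ee_rot: [0.204, 0.979, 0.0, -0.001]
ft_force: [-0.7, -0.2, 0.1]
grip_width: 0.518
```

Run:
```python
from h import *
from scipy.spatial.transform import Rotation as Ro
np.set_printoptions(precision=4,suppress=True)
for c in ("side","scene","wrist"):
    im,C=shoot(c,c+"25");print(c,tips('shaft_key',c,C)[:1],tips('bushing',c,C)[:1])
    if c=="side":
        z=cv2.resize(im[150:250,340:460],None,fx=6,fy=6); cv2.imwrite("pics/s25.png",z)
m=manip.cut_out('shaft_key','wrist')
if m:
    m=m[0]['pixels'].astype(np.uint8);cs=max(cv2.findContours(m,0,2)[0],key=cv2.contourArea).reshape(-1,2)
    print(cv2.minAreaRect((ray('wrist',cs,.008,C)[:,:2]*1000).astype(np.float32)))
o=manip.get_obs();R=Ro.from_quat(o['ee_rot']).as_matrix();print(o['position'],o['joint_pos'],R)
```

```text
side [(0.74, array([ 0.4312, -0.175 ,  0.0087]))] []
scene [(0.5, array([ 0.4297, -0.1773,  0.0052]))] [(0.66, array([ 0.6454, -0.0535,  0.0051]))]
wrist [(0.68, array([ 0.4319, -0.177 ,  0.0061]))] [(0.62, array([ 0.6443, -0.0557,  0.0054]))]
((432.09185791015625, -174.66734313964844), (18.900001525878906, 53.06753158569336), 62.0611572265625)
[ 0.432  -0.1759  0.0788] [ 0.3805  0.1052 -0.0962  2.0103  0.0117  1.0266  1.4301] [[-0.9133  0.4073  0.    ]
 [ 0.4073  0.9133  0.0001]
 [ 0.      0.0001 -1.    ]]
```

View pics/wrist25.png

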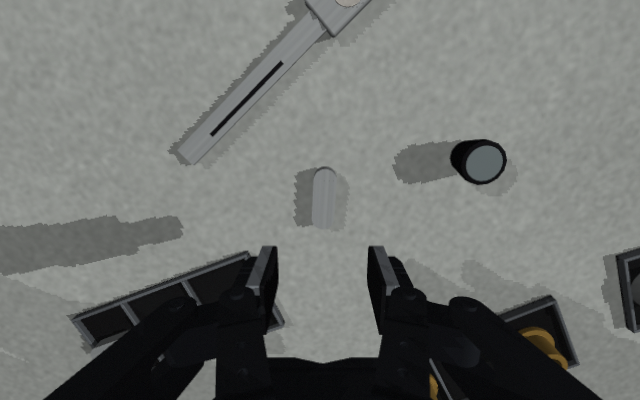

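View pics/s25.png

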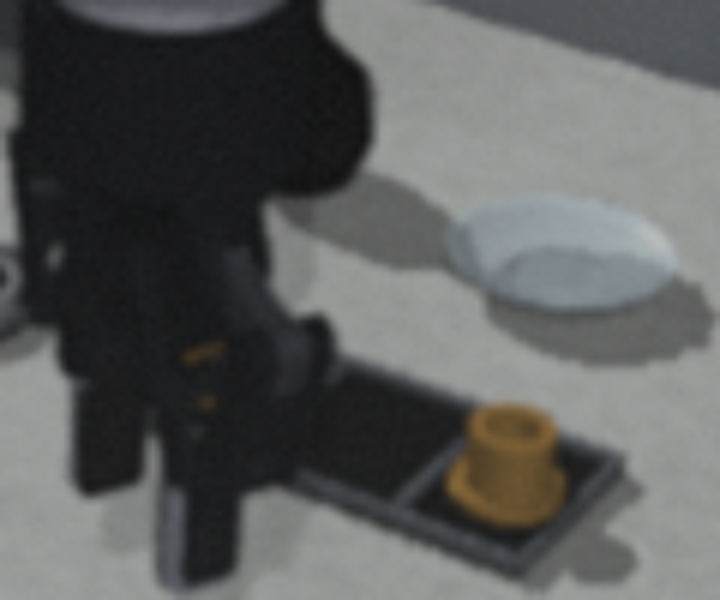

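The key is aligned with the jaws at about (323,198), and the bushing stands in its bay. Going down on the key.

Request:
{"op": "arm_command", "data": {"slide": [[0,0,25],[0,0,30],[0,0,25],[0,0,12],[0,0,7],[0,0,3],[0,0,0],[0,0,0]], "turn": [0,0,0,0,2,0,0,0], "grip": [0.48,0.48,0.48,0.48,0.48,0.48,0.48,0.48]}}

```text
clock: 32.5
position: [0.4324, -0.1761, -0.0228]
ee_rot: [0.225, 0.974, -0.0, 0.0]
ft_force: [-0.1, 0.4, 0.7]
grip_width: 0.519
```

Run:
```python
from h import *
np.set_printoptions(precision=4,suppress=True)
im,C=shoot('wrist','w26');print(tips('shaft_key','wrist',C)[:1])
o=manip.get_obs();print(o['position'],o['ft_force'])
im,C=shoot('side');z=cv2.resize(im[220:320,310:430],None,fx=6,fy=6); z=np.clip(z.astype(float)*1.6,0,255).astype(np.uint8)
cv2.imwrite("pics/s26.png",z)
```

```text
[(0.94, array([ 0.431 , -0.1779,  0.0056]))]
[ 0.4327 -0.1762 -0.0224] [ 0.4774  0.0571 -0.6499]
```

View pics/w26.png

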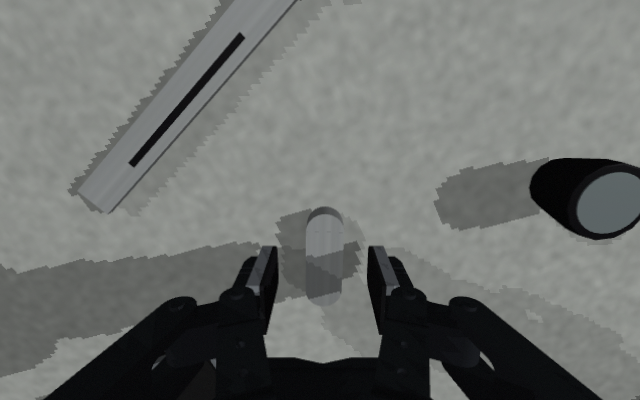

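View pics/s26.png

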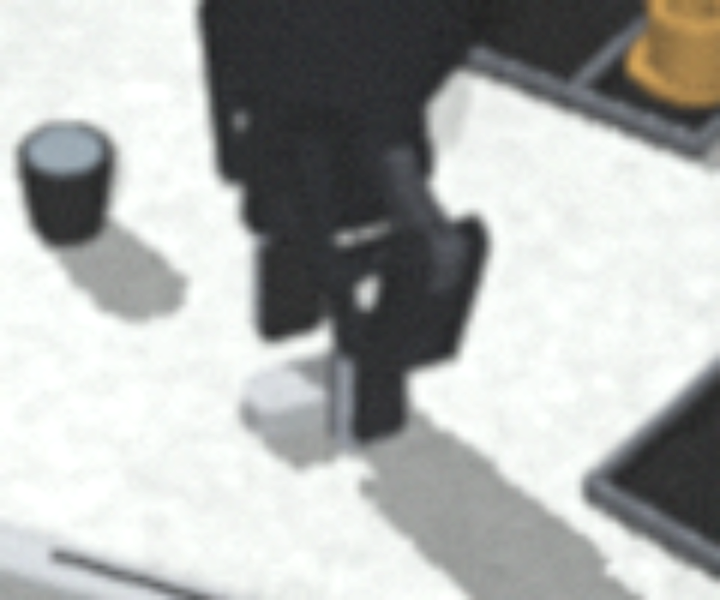

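Request:
{"op": "arm_command", "data": {"slide": [[0,0,1],[0,0,0],[0,0,0],[0,0,0],[0,0,0],[0,0,0],[0,0,0]], "turn": [0,0,0,0,0,0,0], "grip": [0.48,1,1,1,1,1,1], "newtons": 60}}

```text
clock: 33.23
position: [0.4322, -0.176, -0.0238]
ee_rot: [0.225, 0.974, -0.0, 0.0]
ft_force: [-1.2, 0.6, 5.3]
grip_width: 0.186
```

Request:
{"op": "arm_command", "data": {"slide": [[0,0,-4],[0,0,-10],[0,0,-25],[0,0,-25],[0,0,0],[0,0,0]], "turn": [0,0,0,0,0,0], "grip": [1,1,1,1,1,1]}}

```text
clock: 33.73
position: [0.4332, -0.1764, 0.0416]
ee_rot: [0.225, 0.974, -0.0, 0.002]
ft_force: [-0.2, 0.4, -1.5]
grip_width: 0.184
```

Run:
```python
from h import *
np.set_printoptions(precision=4,suppress=True)
im,C=shoot('wrist','w27');print(tips('shaft_key','wrist',C)[:1])
o=manip.get_obs();print(o['position'],o['ft_force'],o['grip_width'])
im,C=shoot('side');z=cv2.resize(im[190:290,310:430],None,fx=6,fy=6); z=np.clip(z.astype(float)*1.6,0,255).astype(np.uint8)
cv2.imwrite("pics/s27.png",z)
```

```text
[(0.63, array([ 0.4327, -0.1807,  0.0715]))]
[ 0.4317 -0.1759  0.0396] [-0.7388  0.8331 -0.5728] 0.18789707298731415
```

View pics/w27.png

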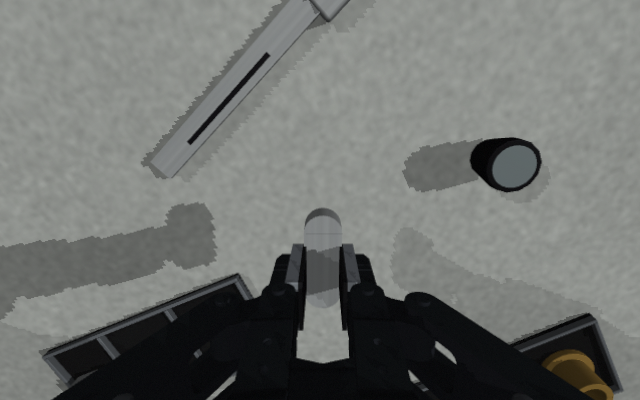

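View pics/s27.png

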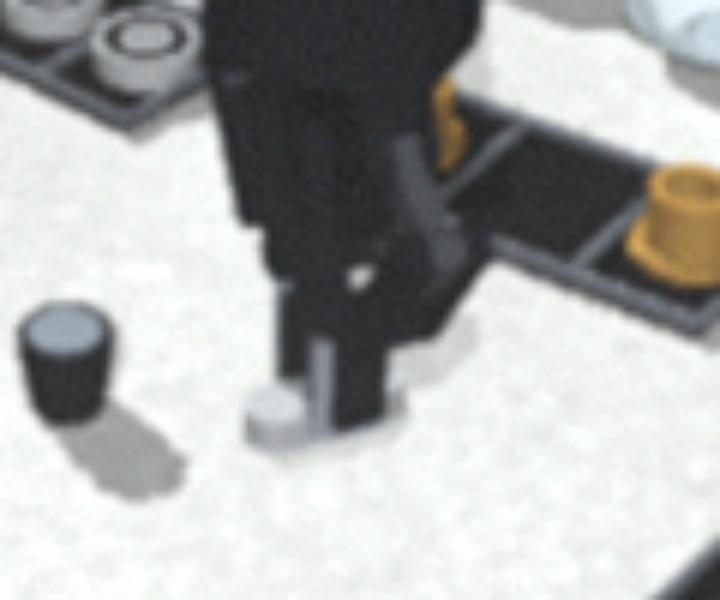

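Request:
{"op": "arm_command", "data": {"slide": [[0,0,-15],[0,0,-10],[0,0,0],[0,0,0],[-14,-28,0],[-14,-28,0],[-14,-28,0],[-16,-28,0],[0,0,0],[0,0,0]], "turn": [-7,-7,-7,-3,0,0,0,0,0,0], "grip": [1,1,1,1,1,1,1,1,1,1]}}

```text
clock: 34.72
position: [0.4854, -0.291, 0.0632]
ee_rot: [0.019, 1.0, 0.0, -0.001]
ft_force: [0.7, 1.0, -1.3]
grip_width: 0.184
```

Run:
```python
from h import *
np.set_printoptions(precision=4,suppress=True)
for c in ("side","scene","wrist"):
    im,C=shoot(c,c+"28");print(c,tips('tray_keys',c,C)[:1],tips('shaft_key',c,C)[:2])
    m=manip.cut_out('tray_keys',c)
    if m:
        m=m[0]['pixels'].astype(np.uint8);cs=max(cv2.findContours(m,0,2)[0],key=cv2.contourArea).reshape(-1,2)
        print(cv2.minAreaRect((ray(c,cs,.008,C)[:,:2]*1000).astype(np.float32)))
o=manip.get_obs();print(o['position'],o['ee_rot'],o['grip_width'])
```

```text
side [(0.8, array([ 0.4863, -0.3437, -0.0034]))] [(0.7, array([ 0.4867, -0.291 ,  0.0986]))]
((482.9088134765625, -346.2493896484375), (175.8245086669922, 88.95012664794922), 88.53682708740234)
scene [(0.89, array([ 0.4844, -0.345 ,  0.0029]))] [(0.65, array([ 0.4839, -0.2919,  0.0932]))]
((490.5903015136719, -343.78167724609375), (183.4954376220703, 90.72905731201172), 88.16990661621094)
wrist [(0.81, array([ 0.4849, -0.3467,  0.0042]))] [(0.63, array([ 0.4888, -0.2932,  0.0966]))]
((486.70135498046875, -345.44329833984375), (177.27651977539062, 82.40913391113281), 87.81639099121094)
[ 0.4861 -0.2898  0.065 ] [ 0.0173  0.9998 -0.      0.0002] 0.18356162452057234
```

View pics/wrist28.png

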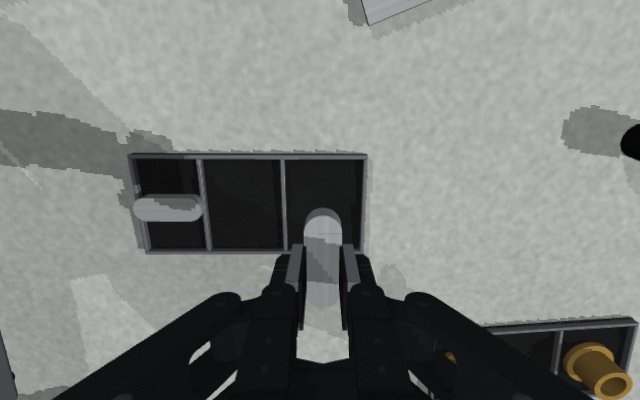

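View pics/side28.png

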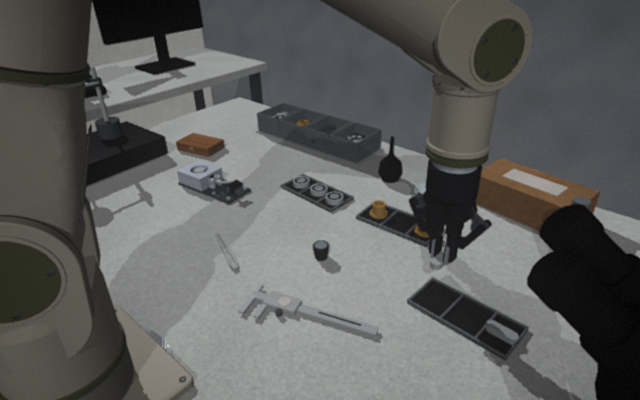

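Run:
```python
from h import *
np.set_printoptions(precision=4,suppress=True)
im,C=shoot('wrist')
print(manip.get_obs()['position'])
print(ray('wrist',[[366,155],[362,253],[284,157],[131,155]],.008,C))
```

```text
[ 0.4861 -0.2899  0.0649]
[[ 0.4503 -0.2577  0.008 ]
 [ 0.5292 -0.2604  0.008 ]
 [ 0.4497 -0.3172  0.008 ]
 [ 0.4445 -0.4271  0.008 ]]
```

Request:
{"op": "arm_command", "data": {"slide": [[-2,0,20],[0,0,25],[0,0,20],[0,0,10],[0,0,4],[0,0,2],[0,0,0],[0,0,0]], "turn": [0,0,0,0,0,0,0,0], "grip": [1,1,1,1,1,1,1,1]}}

```text
clock: 36.03
position: [0.4889, -0.2904, -0.0151]
ee_rot: [0.017, 1.0, -0.0, 0.001]
ft_force: [0.3, 0.5, -1.4]
grip_width: 0.184
```

Request:
{"op": "arm_command", "data": {"slide": [[0,0,1],[0,0,1],[0,0,0],[0,0,0]], "turn": [0,0,0,0], "grip": [1,1,1,1]}}

```text
clock: 36.37
position: [0.4882, -0.2901, -0.018]
ee_rot: [0.017, 1.0, -0.0, 0.0]
ft_force: [-0.4, 0.3, -0.6]
grip_width: 0.187
```

Request:
{"op": "arm_command", "data": {"slide": [[0,0,1],[0,0,0],[0,0,0]], "turn": [0,0,0], "grip": [1,1,1]}}

```text
clock: 36.62
position: [0.4881, -0.29, -0.0192]
ee_rot: [0.017, 1.0, 0.0, 0.0]
ft_force: [-0.0, -0.5, -0.8]
grip_width: 0.187
```

Request:
{"op": "arm_command", "data": {"slide": [[0,0,1],[0,0,0],[0,0,0]], "turn": [0,0,0], "grip": [1,1,1]}}

```text
clock: 36.87
position: [0.488, -0.29, -0.0203]
ee_rot: [0.017, 1.0, 0.0, -0.0]
ft_force: [0.3, -0.3, -1.3]
grip_width: 0.19
```

Request:
{"op": "arm_command", "data": {"slide": [[0,0,1],[0,0,0],[0,0,0]], "turn": [0,0,0], "grip": [1,1,1]}}

```text
clock: 37.12
position: [0.4882, -0.2901, -0.0207]
ee_rot: [0.017, 1.0, -0.0, 0.0]
ft_force: [-1.6, 0.4, 5.0]
grip_width: 0.185
```

Run:
```python
from h import *
np.set_printoptions(precision=4,suppress=True)
im,C=shoot('wrist','w29');print(tips('shaft_key','wrist',C)[:1])
o=manip.get_obs();print(o['position'],o['ft_force'],o['grip_width'])
im,C=shoot('side');z=cv2.resize(im[250:370,400:540],None,fx=5,fy=5); z=np.clip(z.astype(float)*1.6,0,255).astype(np.uint8)
cv2.imwrite("pics/s29.png",z)
```

```text
[(0.59, array([ 0.4893, -0.2904,  0.0072]))]
[ 0.4882 -0.2901 -0.0207] [-1.7553  0.337   5.2518] 0.18471484834048119
```

View pics/w29.png

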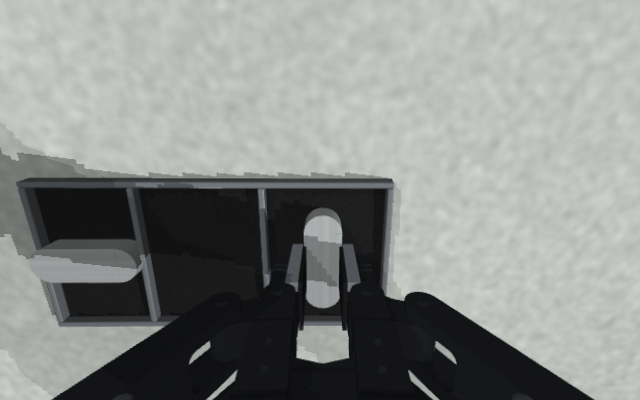

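View pics/s29.png

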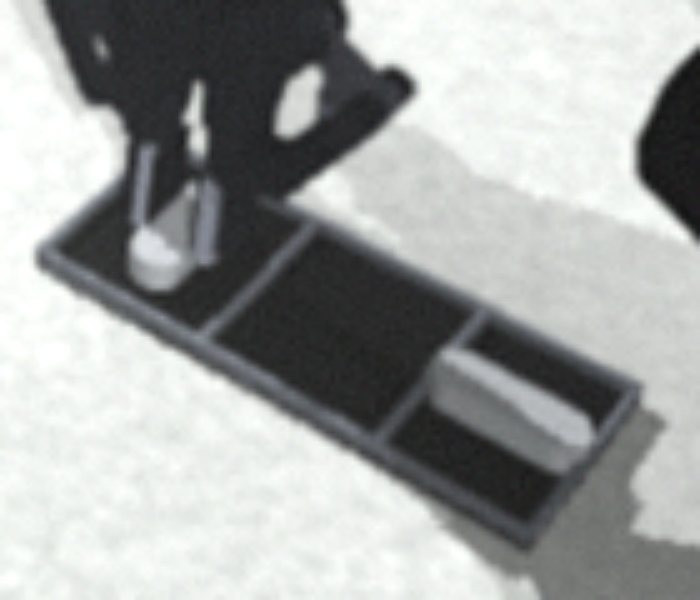

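The key is on the floor with 5 N contact. Its fixed sample lies along y, not x, which makes no difference to the judged pose. I release and lift.

Request:
{"op": "arm_command", "data": {"slide": [[0,0,0],[0,0,0],[0,0,0],[0,0,-3],[0,0,-12],[0,0,-30],[0,0,-40],[0,0,-40],[0,0,0],[0,0,0]], "turn": [0,0,0,0,0,0,0,0,0,0], "grip": [0.74,0.74,0.74,0.74,0.74,0.5,0.5,0.5,0.5,0.5]}}

```text
clock: 38.1
position: [0.4899, -0.291, 0.1076]
ee_rot: [0.017, 1.0, -0.001, 0.003]
ft_force: [-0.6, 0.0, -0.8]
grip_width: 0.502
```

Run:
```python
from h import *
np.set_printoptions(precision=4,suppress=True)
TR={'tray_bearings':((.6285,.117),-2.4),'tray_bushings':((.6443,-.110),3.0),'tray_keys':((.487,-.3455),-1.9)}
o=manip.get_obs();print(o['clock'],o['position'],o['ft_force'])
for c in ("side","scene","wrist"):
    im,C=shoot(c,c+"30")
    for t,tr in(('bearing_seated','tray_bearings'),('bearing_loose','tray_bearings'),('bushing','tray_bushings'),('shaft_key','tray_keys')):
        for s,p in tips(t,c,C)[:3]:
            (x,y),a=TR[tr];a=np.radians(a);d=p[:2]-[x,y]
            print(c,t,s,p,"in tray",np.array([[np.cos(a),np.sin(a)],[-np.sin(a),np.cos(a)]])@d)
    if c=="side": cv2.imwrite("pics/s30.png",cv2.resize(im[160:360,270:540],None,fx=2.9,fy=2.9))
    if c=="scene": cv2.imwrite("pics/c30.png",cv2.resize(im[150:290,130:400],None,fx=2.9,fy=2.9))
```

```text
38.1 [ 0.4899 -0.291   0.1076] [-0.6224  0.0298 -0.7892]
side bearing_seated 0.5 [0.6293 0.1721 0.0069] in tray [-0.0015  0.0551]
side bearing_loose 0.74 [ 0.4876 -0.2899  0.0107] in tray [-0.1237 -0.4124]
side bearing_loose 0.57 [0.6303 0.1086 0.0099] in tray [ 0.0022 -0.0083]
side bushing 0.81 [ 0.6404 -0.0596  0.0038] in tray [-0.0013  0.0505]
side shaft_key 0.8 [ 0.4875 -0.2934  0.0097] in tray [-0.0012  0.0521]
scene bearing_seated 0.64 [0.6335 0.1717 0.0155] in tray [0.0027 0.0549]
scene bearing_loose 0.67 [0.4915 0.2574 0.0414] in tray [-0.1427  0.1346]
scene bearing_loose 0.63 [0.628  0.1133 0.0121] in tray [-0.0004 -0.0037]
scene bushing 0.53 [ 0.6439 -0.0524  0.0045] in tray [0.0026 0.0575]
scene shaft_key 0.46 [ 0.485  -0.2914  0.0064] in tray [-0.0038  0.054 ]
wrist bushing 0.82 [ 0.6445 -0.0545  0.0066] in tray [0.0031 0.0554]
wrist bushing 0.67 [ 0.6428 -0.1121  0.0028] in tray [-0.0016 -0.002 ]
wrist shaft_key 0.72 [ 0.4905 -0.2922  0.0074] in tray [0.0017 0.0534]
```

View pics/s30.png

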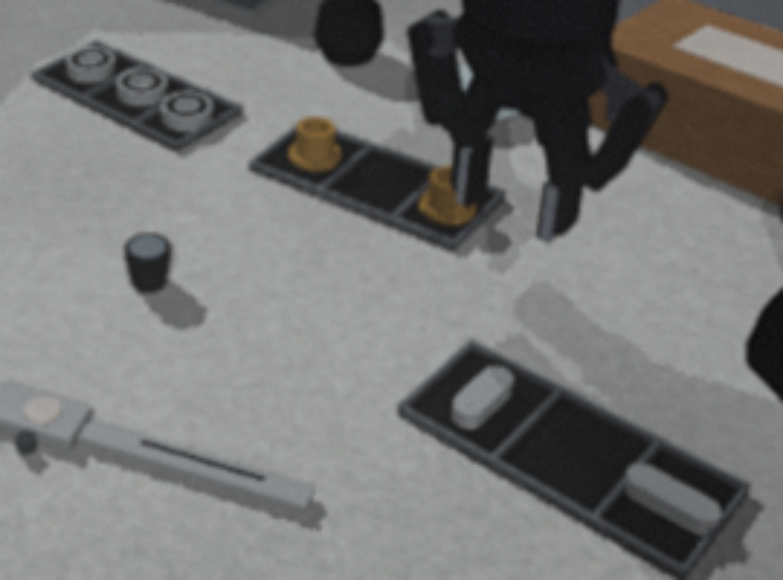

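View pics/c30.png

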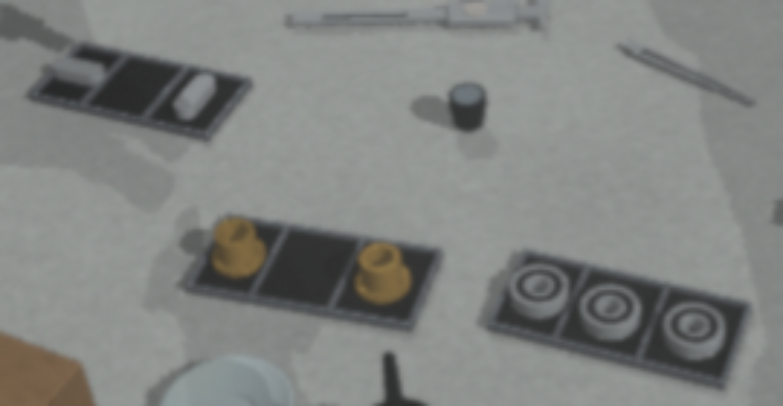

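View pics/wrist30.png

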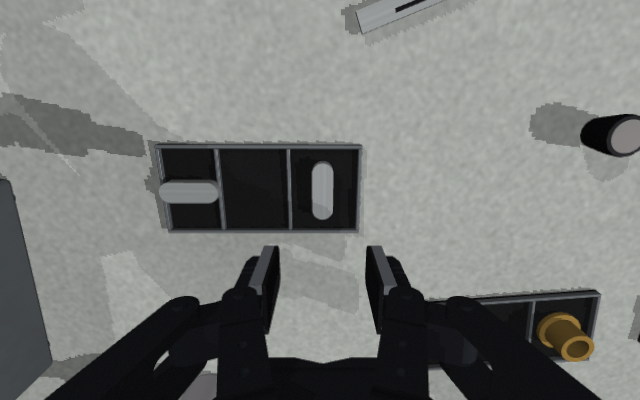

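All four parts lie flat in their own bays and the gripper is clear. Handing in.

Request:
{"op": "arm_command", "data": {"slide": [[0,0,0],[0,0,0],[0,0,0],[0,0,0]], "turn": [0,0,0,0], "grip": [0.5,0.5,0.5,0.5]}}

```text
clock: 39.18
position: [0.4881, -0.29, 0.1038]
ee_rot: [0.017, 1.0, 0.0, 0.0]
ft_force: [-0.7, 0.0, 0.4]
grip_width: 0.501
```

Run:
```python
from workcell import manip
print(manip.hand_in()); print(manip.get_obs()['clock'])
```

```text
the job is handed in; nothing more can be done
None
the job is handed in; nothing more can be done
```

All four parts are in their trays and the job was handed in at about 39 s of the 109 s allowed. I pressed the lever to its stop, where the seated bearing rose, and set each part down until I felt the bay floor (5–12 N). The seated bearing is in the end bay and the loose one in the middle bay of the bearing tray. The bushing and the key are each in the end bay of their own tray.

**Last checks:** In the final side and scene pictures all four parts look flat or upright and stand clear of the rims. Their measured positions are within about 5 mm of the bay centres. The gripper was clear, with its tips about 13 cm above the bench. I could only judge flatness and rest from the pictures; the final second was not measured.

**What disagreed:**
- **TCP position:** The reported TCP lies about 28 mm beyond the real fingertips, not at their end. The cameras showed it and contact with the lever confirmed it. I corrected every height for it, so the reported TCP went below the bench surface.
- **Sample key:** The fixed sample key lies along y, not along x as described. This makes no difference to the judged pose.
- **Lever force:** The lever was pushed against its stop with about 26 N, more than the 5 N needed, but within the limits.
- **Trained networks:** They gave a few false reports, such as calling the key or the lever pad a bearing and the bushing sample the bushing. I disregarded these after checking the pictures.

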